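Crank a desk lift level with the stand beside it

TASK

Fit the loose crank handle onto the square shaft of the desk lift, feeling for the turn at which its socket drops fully home, and wind the lift's tray up with it until the tray is level with the top of the wooden board on the stand beside it. Never force the crank, do not push the lift itself with the hand, and leave the other things on the desk alone. Finish with the crank left seated on the shaft and let go.

Things in the scene. Friction and masses are not known exactly. Their poses are not given: they have to be found in the camera images.
- jack: The desk lift, bolted to the desk. Origin on the desk on the axis of its upright grey column (52 mm in diameter); z up. Base plate 130 (x) x 260 (y) x 12 mm, from 60 mm on the -y side of the axis to 200 mm on the +y side. The column ends in a flat shoulder, from which the screw's square steel shaft stands up. The stiff screw (0.10 N m, about 2 N at the crank's knob) stays where it is left.
- shoulder (a point): Centre of the flat shoulder (36 mm in diameter) at the foot of the square shaft, on its axis, 100 mm above the desk; a seated crank's foot rests here. Fixed: does not turn with the shaft.
- shaft_tip (a point): Tip of the shaft, on its axis, 26 mm above the shoulder. Above the shoulder come 18 mm of square shaft, 14 x 14 mm, then an 8 mm tall round nose tapering from 13 to 6 mm in diameter. At what angle the square stands at the start is not measured (this point does not turn with it) nor related to the lift's yaw: it must be felt, or seen.
- tray_top (a point): Centre of the top face of the lift's aluminium tray (120 x 140 x 8 mm), 120 mm from the shaft axis along the lift's +y. Turning the shaft CLOCKWISE seen from above raises it, 12 mm per full turn; anticlockwise lowers it. It starts 55 to 58 mm above the desk and can rise to 104 mm.
- board_top (a point): Centre of the top face of the dark wooden board (120 x 100 x 10 mm) on a black telescopic stand just beyond the tray; it is fixed, and its height is the height to reach (75 to 89 mm above the desk).
- crank: The loose dark steel crank, 0.25 to 0.45 kg, standing on its socket boss. Origin at the centre of the boss's underside; z up, x along the arm. Boss 40 x 40 x 30 mm; above it a square neck 24 x 24 mm, 30 to 68 mm above the foot; the arm (18 mm wide, 30 to 40 mm above the foot) runs from the neck along +x to the knob.
- crank_foot (a point): Centre of the boss's underside: mouth of its square hole, 15.6 mm wide, 30 mm deep, sides along the crank's x and y, so it fits the shaft every quarter turn with 0.8 mm of room a side. Turned wrong, the crank stops on the square's top, its foot 18 mm above the shoulder, with the nose in the hole; turned right (within about 0.1 rad) it slides home by its own weight.
- crank_neck (a point): Centre of the crank's square neck, 52 mm above its foot: the place to grasp (closing across the crank's y) for carrying and fitting.
- crank_knob (a point): Centre of the crank's upright round black knob, 22 mm in diameter, 43 mm tall (41 to 84 mm above the foot), 70 mm from the crank's axis along its +x. It spins freely on its pin, so a hand that keeps its own yaw can carry it round in a circle. Between knob and neck there are 47 mm of room.
- can: Bare aluminium drink can, 58 mm in diameter, 115 mm high, a bystander. Origin at the centre of its underside.
- tape: Paper tape roll, 90 mm in diameter, 30 mm high, lying flat, a bystander. Origin at the centre of its underside.
- mouse: Black computer mouse, 105 x 62 x 32 mm, a bystander. Origin at the centre of its underside.
Mind the look-alikes: they are no part of the job. What is shaped like the crank but yellow is not meant.

How it is judged:
By the outcome, as a careful person would: the job done as asked, in the order asked, and still so for the second after the job is handed in, with the robot touching nothing.
It also fails if it takes over 72 s, if anything falls off the work surface, if the arm or the gripper's body presses on something with over 40 N, if the wrist force passes 120 N, or if a joint passes its speed limit or range.

ROBOT

A 6-joint arm with a two-finger parallel gripper is mounted at the origin on the work surface. World frame = base frame: x ahead of the robot, y to its left, z up, the work surface at z = 0. Lengths are in mm, angles in rad, forces in N, time in s.
With the tool pointing down it reaches from about 350 to 975 mm from the base axis. Payload 7.1 kg.
Tool frame: the origin (TCP) lies at the very end of the fingers, on their centre line; the grasp point (between the pads) lies 19 mm behind it (ctrl.pinch_z is the z of the grasp point in the tool frame, in mm); z points along the fingers, y is the direction in which the jaws open and shut (so a half turn about z gives the same grasp; the last joint's range is limited). The gripper opens to 88 mm and grips with 3 to 60 N. Pads are 20 mm wide; open, the fingers measure 115 mm over their backs; the gripper's body (75 mm by 178 mm) begins 61 mm behind the grasp point.
Start: joints at [-1.158, 0.423, 1.63, -0, 1.089, -0.019], TCP at [261.581, -567.609, 196.875] pointing down, gripper open.
Joint ranges: [-3, 3], [-0.9, 2.11], [0.09, 2.58], [-1.31, 4.45], [0.11, 2.69], [-2.54, 2.54]. Speed limits (rad/s): [2.39, 2.39, 3.01, 3.14, 3.14, 3.14].

INTERFACE

Orientations are given as a rotation vector (axis times angle).
In Python, from workcell import get_obs, optics, ctrl gives the robot as it stands.
- The arm moves only by the shell command python3 -m jog 'ROWS'. ROWS is a JSON object of lists of equal length, an entry for each row: "delta_rot": the turn, a rotation vector about the tool's x, y, z in rad, a list of three; "translation": the shift along the tool's x, y, z in mm, a list of three; "hand": the opening, from -1 (shut) to 1 (fully open). In form: {"delta_rot": [[rx, ry, rz], ...], "translation": [[x, y, z], ...], "hand": [hand, ...]}. A call has 1 to 5 rows; each row is the pose to reach, as a shift and turn from the pose commanded when the call began, along the tool's axes at that moment; what a row does not reach only later rows make up. A row lasts 1/10 s, in which the tool goes at most 50 mm and 8.59 degrees, less where a joint would pass 70% of its speed; a pose out of reach is approached as far as the arm can. A call with a gripper value outside its range is refused whole. The fingers move at their own pace and stop on an object; the grip force is fixed at half the most. Time passes only in rows, so rows that repeat a pose let the fingers close. It gives the time, the measured TCP pose, the force and the opening at its end, in the units of the state.
- get_obs(): the state, without advancing time (a new reading comes with each control period).
- optics.get_image(name): name is "scene" or "top" or "wrist"; returns the picture (480x640x3 uint8, red, green, blue); there is no depth.
- optics.calibration(name): a dict with "intrinsics" (3x3 intrinsics, pixels), "k1" (the pictures are not rectified: a ray, as slopes to the right and down, at radius r is drawn at 1 + k1 r^2 times it, then the intrinsics apply), "cam_to_world" (4x4, takes a point from camera to world coordinates). Camera axes: x right, y up, looking along -z (the intrinsics and any distortion apply to the point x, -y, -z); pixel columns grow to the right and rows downward; lengths in mm; the calibration is good to about 2 mm. A picture is of the moment at which its call begins: read the wrist's pose just before it. calibration takes no time and is no camera call; for the wrist camera it gives the pose at the moment of the call.
- ctrl.close_job(): hands the job in, once; it reports no verdict.
The state is a dict: "t": time; "qpos": joint angles; "qvel": joint speeds; "joint_torque": joint torques, N m; "ee_pos": TCP position; "orientation": TCP orientation; "ft_force": force on the tool from outside, world axes, zero at the start; "moment": the same for the moment, N m; "width": finger opening in mm.
Only numpy, scipy, OpenCV 4.12 (cv2) and the standard library are available. Lean on these libraries where they do the work, as an engineer would, in place of code of your own. Each camera call takes 0.05 s, during which the arm holds its last target. There are 200 camera calls.

## Working session

There is one attempt and no reset: what is moved stays moved. The work goes in short steps, Python scripts to look and compute and a shell command to move; the robot and the scene stay as the last step left them, time stands still between calls to the robot, and variables do not carry over. Pictures are saved under pics/ and viewed, about 8 in all and at most 12, crops included, and the job is handed in when it is done.

```bash
ls; mkdir -p pics
cat > h.py <<'E'
import numpy as np, cv2
from workcell import get_obs, optics, ctrl
from scipy.spatial.transform import Rotation as R
def snap(name,f):
    im=optics.get_image(name); cv2.imwrite(f'pics/{f}.png',im[:,:,::-1]); return im
def ray(cal,u,v):
    K=np.array(cal['intrinsics']);k=cal['k1'];T=np.array(cal['cam_to_world'])
    d=np.array([(u-K[0,2])/K[0,0],(v-K[1,2])/K[1,1]]);p=d.copy()
    for _ in range(20): p=d/(1+k*(p@p))
    w=T[:3,:3]@np.array([p[0],-p[1],-1]); return T[:3,3],w/np.linalg.norm(w)
def onz(cal,u,v,z):
    o,d=ray(cal,u,v); return o+d*(z-o[2])/d[2]
def proj(cal,P):
    K=np.array(cal['intrinsics']);k=cal['k1'];T=np.array(cal['cam_to_world'])
    c=T[:3,:3].T@(np.array(P)-T[:3,3]); p=np.array([c[0],-c[1]])/-c[2]; p=p*(1+k*(p@p))
    return K[0,0]*p[0]+K[0,2],K[1,1]*p[1]+K[1,2]
def tri(a,b):
    (o1,d1),(o2,d2)=a,b
    s=np.linalg.lstsq(np.c_[d1,-d2],o2-o1,rcond=None)[0]
    A,B=o1+d1*s[0],o2+d2*s[1]; return (A+B)/2,np.linalg.norm(A-B)
E
python3 - <<'E'
from h import *
np.set_printoptions(precision=3,suppress=True)
print(get_obs())
a=snap('top','top0');b=snap('scene','scene0')
for n in('top','scene','wrist'): print(n,optics.calibration(n))
E
```

```text
pics
{'t': 0.0, 'qpos': array([-1.158,  0.424,  1.631, -0.   ,  1.089, -0.019]), 'qvel': array([-0.002, -0.002, -0.001, -0.001,  0.002,  0.001]), 'joint_torque': array([ -0.   , -54.463, -27.367,   0.064,   0.023,  -0.   ]), 'ee_pos': array([ 261.352, -567.07 ,  196.131]), 'orientation': array([-3.067, -0.673,  0.   ]), 'ft_force': array([-0.051, -0.225, -0.012]), 'moment': array([ 0.035,  0.064, -0.028]), 'width': 87.90318259015558}
top {'intrinsics': array([[482.764,   0.   , 322.624],
       [  0.   , 482.764, 230.186],
       [  0.   ,   0.   ,   1.   ]]), 'k1': -0.01437259755127328, 'cam_to_world': array([[   0.028,    0.987,   -0.159,  412.178],
       [  -1.   ,    0.03 ,    0.008,    9.016],
       [   0.013,    0.159,    0.987, 1032.966],
       [   0.   ,    0.   ,    0.   ,    1.   ]])}
scene {'intrinsics': array([[474.819,   0.   , 321.183],
       [  0.   , 474.819, 240.801],
       [  0.   ,   0.   ,   1.   ]]), 'k1': 0.00361941562308215, 'cam_to_world': array([[   0.735,   -0.545,    0.404,  924.166],
       [   0.678,    0.575,   -0.457, -474.055],
       [   0.017,    0.61 ,    0.792,  900.   ],
       [   0.   ,    0.   ,    0.   ,    1.   ]])}
wrist {'intrinsics': array([[412.789,   0.   , 324.894],
       [  0.   , 412.789, 238.994],
       [  0.   ,   0.   ,   1.   ]]), 'k1': -0.0863730921141885, 'cam_to_world': array([[   0.418,    0.874,    0.246,  329.361],
       [  -0.908,    0.403,    0.112, -536.677],
       [  -0.001,   -0.27 ,    0.963,  384.74 ],
       [   0.   ,    0.   ,    0.   ,    1.   ]])}
```

View pics/top0.png

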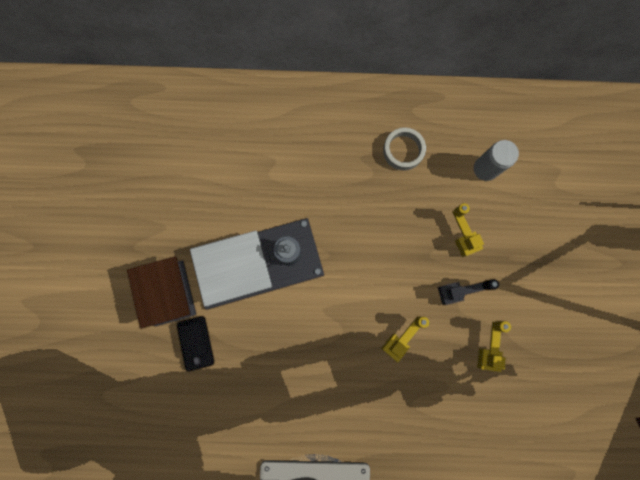

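View pics/scene0.png

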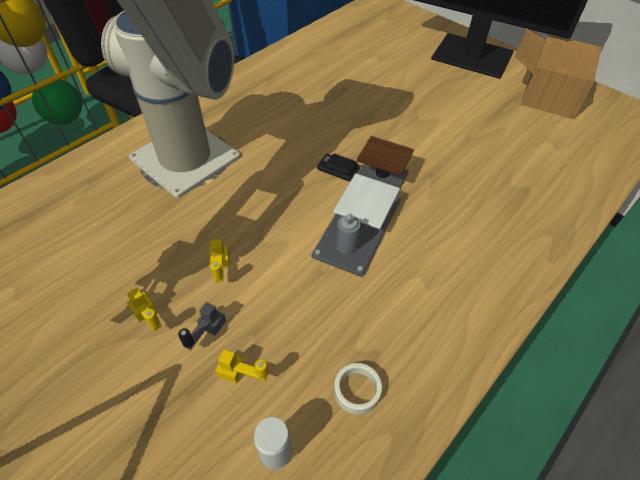

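Top view: the candidates are the dark crank at (455,293) with its black knob at (493,285), and three yellow look-alikes at (470,240), (402,340) and (495,350). Only the dark one fits the description. I'll confirm it in an enlarged crop, together with the jack.

Run:
```python
import cv2,numpy as np
t=cv2.imread('pics/top0.png');s=cv2.imread('pics/scene0.png')
f=lambda im,x,y,w,h,k:cv2.resize(im[y:y+h,x:x+w],None,fx=k,fy=k,interpolation=cv2.INTER_CUBIC)
a=f(t,430,265,80,50,5);b=f(s,170,295,80,60,5);c=f(t,120,205,220,140,400/220);d=f(s,300,125,130,150,300/150)
o=np.zeros((600,800,3),np.uint8)
for im,x,y in((a,0,0),(b,400,0),(c,0,300),(d,400,300)): o[y:y+im.shape[0],x:x+im.shape[1]]=im[:600-y,:800-x]
cv2.imwrite('pics/crop0.png',o)
```

```text
(no output)
```

View pics/crop0.png

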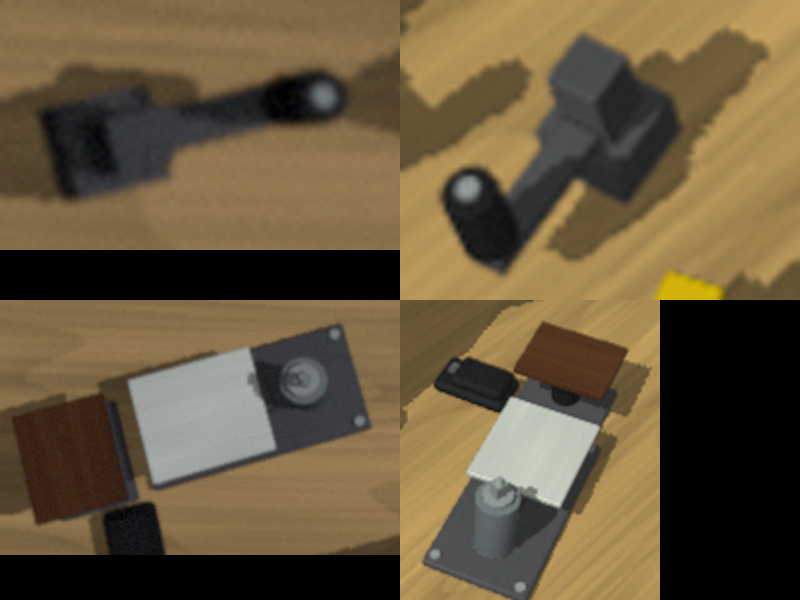

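The crop confirms it: the dark crank's neck top is at about (208,309) in scene, its knob top at (183.6,332.6) in scene and (494.6,284.4) in top. The jack's shaft tip is near (348.5,215) in scene.

Run:
```python
from h import *
np.set_printoptions(precision=1,suppress=True)
t=optics.calibration('top');s=optics.calibration('scene')
kt,ks=onz(t,494.6,284.4,84),onz(s,183.6,332.6,84)
nt,ns=onz(t,458,293.6,68),onz(s,208,309.4,68)
print('knob',kt,ks,'neck',nt,ns)
for k,n in((kt,nt),(ks,ns)): d=k-n; print(np.hypot(*d[:2]),np.arctan2(d[1],d[0]))
print('shoulder',onz(t,286.1,250.1,100),onz(s,349,222.5,100),'tip',onz(s,348.5,215,126))
# tray corners in crop c
g=lambda x,y,z:onz(t,120+x/1.818,205+(y-300)/1.818,z)
for p in((128,379),(250,349),(276,452),(155,487)): print('tray',g(*p,57))
for p in((14,418),(102,395),(130,502),(38,523)): print('board',g(*p,82))
m=cv2.imread('pics/top0.png')
im=cv2.cvtColor(m,cv2.COLOR_BGR2HSV)
o=get_obs();print(R.from_rotvec(o['orientation']).as_matrix())
```

```text
knob [ 467.1 -340.7   84. ] [ 467.8 -340.5   84. ] neck [ 447.7 -272.6   68. ] [ 453.2 -274.    68. ]
70.80190960365906 -1.2933191797884827
68.09682341604874 -1.3545136941847553
shoulder [520.9  70.8 100. ] [526.  67. 100.] tip [524.4  64.6 126. ]
tray [523.5 267.9  57. ]
tray [561.5 133.5  57. ]
tray [447.4  99.2  57. ]
tray [405.4 229.9  57. ]
board [474.6 381.2  82. ]
board [502.3 288.2  82. ]
board [389.  249.8  82. ]
board [364.2 345.7  82. ]
[[ 0.9  0.4 -0. ]
 [ 0.4 -0.9  0. ]
 [ 0.  -0.  -1. ]]
```

```bash
cat >> h.py <<'E'
def to(x,y,z,yaw=None):
    "print tool-frame shift and turn from the measured pose to TCP x,y,z pointing down with tool-x heading yaw"
    o=get_obs();r=R.from_rotvec(o['orientation']);M=r.as_matrix();h=np.arctan2(M[1,0],M[0,0])
    yaw=h if yaw is None else yaw
    T=R.from_matrix(np.array([[np.cos(yaw),np.sin(yaw),0],[np.sin(yaw),-np.cos(yaw),0],[0,0,-1]]))
    print('t',round(o['t'],2),'pos',o['ee_pos'].round(1),'yaw',round(h,3),'F',o['ft_force'].round(1),'w',round(o['width'],1),
      '-> shift',(M.T@(np.array([x,y,z])-o['ee_pos'])).round(1),'turn',(r.inv()*T).as_rotvec().round(3))
E
python3 -c "
from h import *
to(450,-273,190,1.82)"
```

```text
t 0.1 pos [ 261.4 -567.1  196.2] yaw 0.432 F [ 0.   0.3 -0.1] w 87.9 -> shift [ 294.4 -188.2    6.5] turn [-1.000e-03 -1.000e-03 -1.388e+00]
```

```bash
python3 -m jog '{"delta_rot":[[0,0,-1.39],[0,0,-1.39],[0,0,-1.39],[0,0,-1.39],[0,0,-1.39]],"translation":[[294,-188,6],[294,-188,6],[294,-188,6],[294,-188,6],[294,-188,6]],"hand":[1,1,1,1,1]}'
python3 -c "
from h import *
to(450,-273,190,1.82)"
```

```text
t: 0.6
ee_pos: [397.0, -355.3, 192.3]
orientation: [-2.604, -1.757, -0.0]
ft_force: [0.3, -0.0, 1.0]
width: 88.0
t 0.6 pos [ 397.  -355.3  192.3] yaw 1.188 F [ 0.3 -0.   1. ] w 88.0 -> shift [96.2 18.4  2.4] turn [-0.    -0.    -0.632]
```

```bash
python3 -m jog '{"delta_rot":[[0,0,-0.63],[0,0,-0.63],[0,0,-0.63],[0,0,-0.63],[0,0,-0.63]],"translation":[[96,18,2],[96,18,2],[96,18,2],[96,18,2],[96,18,2]],"hand":[1,1,1,1,1]}'
python3 -m jog '{"delta_rot":[[0,0,0],[0,0,0]],"translation":[[0,0,0],[0,0,0]],"hand":[0.2,0.2]}'
python3 - <<'E'
from h import *
to(450,-273,190,1.82)
c=optics.calibration('wrist');im=snap('wrist','w1')
for p in((450.5,-273,68),(450.5,-273,0),(467.4,-340.6,84)): print(proj(c,p))
E
```

```text
t: 1.1
ee_pos: [449.7, -274.3, 190.3]
orientation: [-1.93, -2.478, 0.0]
ft_force: [-0.1, 0.6, -0.9]
width: 87.9
t: 1.3
ee_pos: [449.4, -275.1, 190.4]
orientation: [-1.94, -2.471, 0.0]
ft_force: [-1.2, -0.8, 0.7]
width: 75.2
t 1.3 pos [ 449.4 -275.1  190.4] yaw 1.811 F [-1.2 -0.8  0.7] w 75.2 -> shift [1.9 1.1 0.4] turn [-0.    -0.    -0.009]
(np.float64(326.23434153838554), np.float64(219.68788116967687))
(np.float64(326.026589671006), np.float64(203.267121504019))
(np.float64(326.6801907952346), np.float64(311.18779738847974))
```

View pics/w1.png

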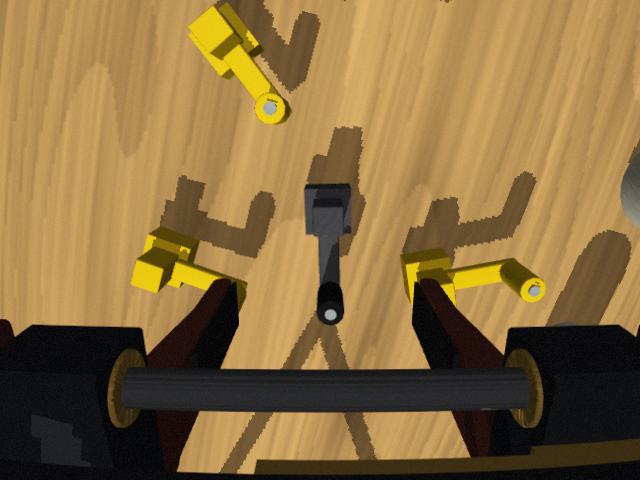

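The wrist view shows the dark crank's neck top at about (328,221) and its knob top at (330,314), within 3 px of prediction. The yellow cranks are 60 mm or more to either side, so I go down half-open.

Run:
```python
from h import *
c=optics.calibration('wrist');im=cv2.imread('pics/w1.png')
g=cv2.cvtColor(im,cv2.COLOR_BGR2HSV)
m=((g[...,2]<75)&(g[...,1]<110)).astype(np.uint8); m[325:]=0; m[:175]=0; m[:,:295]=0; m[:,365:]=0
print([ (v,np.where(m[v])[0].min(),np.where(m[v])[0].max()) for v in (190,200,208,215,222,230,240,260,280,300,315) if m[v].any()])
n=onz(c,328,221,68);k=onz(c,330,314.5,84);d=k-n
print(n,k,np.hypot(*d[:2]),np.arctan2(d[1],d[0])+np.pi)
to(n[0],n[1],60,np.arctan2(d[1],d[0])+np.pi)
```

```text
[(190, np.int64(306), np.int64(350)), (200, np.int64(305), np.int64(349)), (208, np.int64(306), np.int64(348)), (215, np.int64(306), np.int64(345)), (222, np.int64(306), np.int64(350)), (230, np.int64(307), np.int64(350)), (240, np.int64(319), np.int64(338)), (260, np.int64(327), np.int64(338)), (280, np.int64(320), np.int64(338)), (300, np.int64(320), np.int64(337)), (315, np.int64(318), np.int64(342))]
[ 452.08491608 -273.7942986    68.        ] [ 470.62462444 -342.87456305   84.        ] 71.52484689199238 1.8329969044323025
t 1.35 pos [ 449.4 -275.2  190.4] yaw 1.811 F [-0.1  0.3 -0.1] w 72.0 -> shift [  0.7   3.  130.4] turn [-0.    -0.    -0.022]
```

```bash
python3 -m jog '{"delta_rot":[[0,0,-0.02],[0,0,-0.02],[0,0,-0.02],[0,0,-0.02],[0,0,-0.02]],"translation":[[1,3,20],[1,3,55],[1,3,95],[1,3,135],[1,3,155]],"hand":[0,0,0,0,0]}'
python3 -m jog '{"delta_rot":[[0,0,0],[0,0,0]],"translation":[[0,0,0],[0,0,0]],"hand":[0,0]}'
python3 -c "
from h import *
to(452,-273.5,35,1.833)"
```

```text
t: 1.85
ee_pos: [450.5, -272.7, 32.6]
orientation: [-1.913, -2.487, 0.001]
ft_force: [0.2, 0.3, -0.1]
width: 43.9
t: 2.05
ee_pos: [452.2, -273.7, 35.7]
orientation: [-1.914, -2.491, 0.0]
ft_force: [0.7, -0.2, 0.2]
width: 44.1
t 2.05 pos [ 452.2 -273.7   35.7] yaw 1.831 F [ 0.7 -0.2  0.2] w 44.1 -> shift [ 0.2 -0.2  0.7] turn [-0.    -0.    -0.002]
```

Now close, then lift 30 mm.

```bash
python3 -m jog '{"delta_rot":[[0,0,0],[0,0,0],[0,0,0],[0,0,0],[0,0,0]],"translation":[[0,0,0],[0,0,0],[0,0,0],[0,0,0],[0,0,0]],"hand":[-1,-1,-1,-1,-1]}'
python3 -m jog '{"delta_rot":[[0,0,0],[0,0,0],[0,0,0],[0,0,0],[0,0,0]],"translation":[[0,0,-20],[0,0,-60],[0,0,-100],[0,0,-130],[0,0,-130]],"hand":[-1,-1,-1,-1,-1]}'
python3 -c "
from h import *
to(400,60,165,1.833)"
```

```text
t: 2.55
ee_pos: [452.8, -274.0, 36.7]
orientation: [1.912, 2.49, 0.0]
ft_force: [-2.4, 0.1, 7.0]
width: 23.7
t: 3.05
ee_pos: [454.6, -274.9, 169.8]
orientation: [1.909, 2.485, 0.001]
ft_force: [1.2, 0.6, -2.6]
width: 23.2
t 3.05 pos [ 454.6 -274.9  169.8] yaw 1.832 F [ 1.2  0.6 -2.6] w 23.2 -> shift [337.7  33.7   3. ] turn [ 0.005  0.006 -0.001]
```

```bash
python3 -c "
from h import *
to(546,-18,180,1.832)"
```

```text
t 3.05 pos [ 454.6 -274.9  169.8] yaw 1.832 F [ 1.2  0.6 -2.6] w 23.2 -> shift [224.6 154.7 -10.7] turn [ 0.005  0.006 -0.   ]
```

```bash
python3 -m jog '{"delta_rot":[[0,0,0],[0,0,0],[0,0,0],[0,0,0],[0,0,0]],"translation":[[30,20,-4],[70,48,-10],[112,77,-10],[154,106,-10],[195,134,-10]],"hand":[-1,-1,-1,-1,-1]}'
python3 -m jog '{"delta_rot":[[0,0,0],[0,0,0],[0,0,0],[0,0,0]],"translation":[[20,14,0],[29,20,0],[29,20,0],[29,20,0]],"hand":[-1,-1,-1,-1]}'
python3 - <<'E'
from h import *
c=optics.calibration('wrist');im=snap('wrist','w2')
to(546,-18,180,1.832)
for p in((523.5,68,126),(523.5,68,100)): print(proj(c,p))
u,v=map(int,proj(c,(523.5,68,110)))
k=cv2.resize(im[max(v-60,0):v+60,u-80:u+80,::-1],None,fx=5,fy=5,interpolation=cv2.INTER_CUBIC)
print(u,v);cv2.imwrite('pics/w2c.png',cv2.convertScaleAbs(k,alpha=1.5))
E
```

```text
t: 3.55
ee_pos: [530.1, -50.1, 174.2]
orientation: [-1.913, -2.49, 0.002]
ft_force: [0.5, -0.4, -2.1]
width: 23.7
t: 3.95
ee_pos: [541.8, -19.8, 174.8]
orientation: [-1.913, -2.491, 0.002]
ft_force: [0.2, -0.7, -2.4]
width: 23.8
t 4.0 pos [541.8 -20.1 175. ] yaw 1.831 F [ 0.6  0.4 -1.6] w 23.6 -> shift [ 1.   4.6 -5. ] turn [-0.001 -0.    -0.001]
(np.float64(333.0795849174887), np.float64(94.18967583869414))
(np.float64(332.33185384243217), np.float64(97.15581385685806))
332 96
```

View pics/w2c.png

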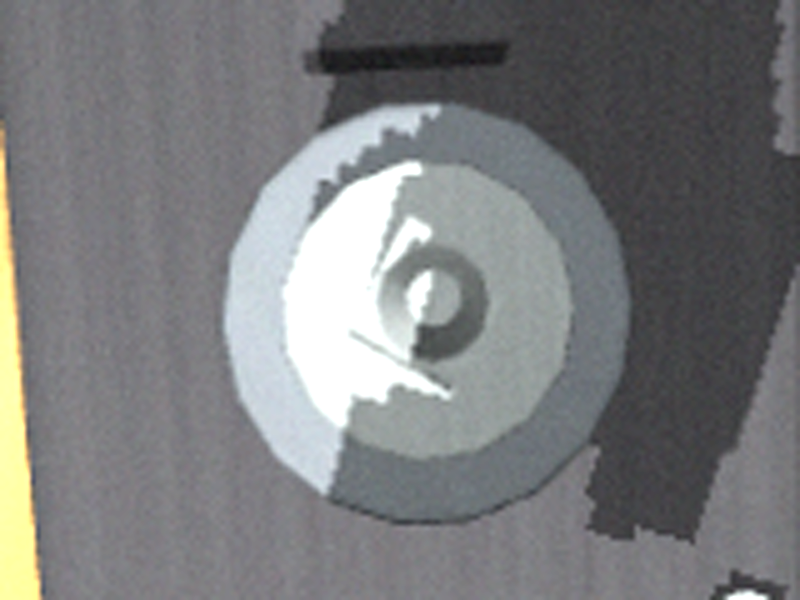

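The crop shows the shoulder ring centred near (428,311) and the nose tip near (437,297), which is (337.6,98.2) and (339.4,95.4) in the full picture. The square's visible edges run about 31° down-right and 57° up-right. So the tool must turn about +0.56 rad about its z.

Run:
```python
from h import *
c=optics.calibration('wrist')
a,b=onz(c,337.6,98.2,100),onz(c,339.4,95.4,126);print(a,b)
# refine ring by ellipse fit of column outer edge not needed; average
p=(a+b)/2
to(p[0],p[1],175,1.831-0.56)
```

```text
[526.95797778  67.90666456 100.        ] [527.20347733  67.94919362 126.        ]
t 4.0 pos [541.8 -20.1 175. ] yaw 1.831 F [ 0.6  0.4 -1.6] w 23.6 -> shift [88.9  8.4 -0. ] turn [-0.001  0.     0.56 ]
```

```bash
python3 -m jog '{"delta_rot":[[0,0,0.14],[0,0,0.28],[0,0,0.42],[0,0,0.56],[0,0,0.56]],"translation":[[20,2,0],[50,5,0],[80,8,0],[89,8,0],[89,8,0]],"hand":[-1,-1,-1,-1,-1]}'
python3 -m jog '{"delta_rot":[[0,0,0],[0,0,0]],"translation":[[0,0,0],[0,0,0]],"hand":[-1,-1]}'
python3 -c "
from h import *
to(527.1,67.9,165,1.271)"
```

```text
t: 4.5
ee_pos: [526.9, 68.8, 175.5]
orientation: [-2.529, -1.864, 0.001]
ft_force: [-0.1, -0.6, -2.8]
width: 23.6
t: 4.7
ee_pos: [527.5, 67.8, 175.6]
orientation: [2.526, 1.867, -0.0]
ft_force: [0.2, 1.2, -2.7]
width: 23.6
t 4.7 pos [527.5  67.8 175.6] yaw 1.273 F [ 0.2  1.2 -2.7] w 23.6 -> shift [-0.  -0.5 10.6] turn [0.    0.    0.002]
```

```bash
python3 -m jog '{"delta_rot":[[0,0,0],[0,0,0],[0,0,0],[0,0,0],[0,0,0]],"translation":[[0,0,5],[0,0,10],[0,0,14],[0,0,17],[0,0,18]],"hand":[-1,-1,-1,-1,-1]}'
python3 -m jog '{"delta_rot":[[0,0,0],[0,0,0],[0,0,0],[0,0,0]],"translation":[[0,0,1],[0,0,2],[0,0,3],[0,0,4]],"hand":[-1,-1,-1,-1]}'
```

```text
t: 5.2
ee_pos: [527.1, 69.0, 157.0]
orientation: [-2.527, -1.866, 0.001]
ft_force: [-0.5, -0.3, -2.2]
width: 23.6
t: 5.6
ee_pos: [527.7, 69.2, 154.0]
orientation: [2.527, 1.866, 0.001]
ft_force: [-0.5, -0.2, 5.4]
width: 23.6
```

Contact on the square's top at TCP z≈154, as expected. Feel for the turn.

```bash
python3 -m jog '{"delta_rot":[[0,0,0.03],[0,0,0.06],[0,0,0.09],[0,0,0.09]],"translation":[[0,0,0],[0,0,0],[0,0,0],[0,0,0]],"hand":[-1,-1,-1,-1]}'
python3 -m jog '{"delta_rot":[[0,0,-0.05],[0,0,-0.1],[0,0,-0.15],[0,0,-0.18],[0,0,-0.18]],"translation":[[0,0,0],[0,0,0],[0,0,0],[0,0,0],[0,0,0]],"hand":[-1,-1,-1,-1,-1]}'
```

```text
t: 6.0
ee_pos: [528.0, 69.0, 154.1]
orientation: [2.609, 1.749, 0.002]
ft_force: [-0.4, -1.8, 2.1]
width: 23.4
t: 6.5
ee_pos: [527.4, 69.2, 154.0]
orientation: [-2.44, -1.978, -0.0]
ft_force: [-1.6, -0.0, 4.3]
width: 23.5
```

```bash
cat >> h.py <<'E'
def avg(n=8):
    P=[];F=[]
    for _ in range(n):
        optics.get_image('top'); o=get_obs(); P.append(o['ee_pos']);F.append(o['ft_force'])
    M=R.from_rotvec(o['orientation']).as_matrix()
    print('t',round(o['t'],2),'avg pos',np.mean(P,0).round(2),'sd',np.std(P,0).round(2),'yaw',round(np.arctan2(M[1,0],M[0,0]),3),'F',np.mean(F,0).round(2),np.std(F,0).round(2),'M',o['moment'].round(3))
    return np.mean(P,0)
E
python3 -c "
from h import *
avg()"
python3 -m jog '{"delta_rot":[[0,0,0.09],[0,0,0.09]],"translation":[[0,0,0],[0,0,0]],"hand":[-1,-1]}'
python3 -c "
from h import *
avg()"
```

```text
t 6.9 avg pos [527.49  69.2  153.9 ] sd [0.02 0.01 0.03] yaw 1.361 F [-1.84  0.32  5.69] [0.44 0.48 0.58] M [ 0.001  0.357 -0.06 ]
t: 7.1
ee_pos: [527.9, 69.1, 153.9]
orientation: [2.528, 1.864, 0.001]
ft_force: [-1.1, -0.4, 5.3]
width: 23.5
t 7.5 avg pos [527.84  69.1  153.88] sd [0.02 0.01 0.01] yaw 1.274 F [-0.22 -0.61  5.16] [0.62 0.61 0.69] M [-0.17   0.015 -0.042]
```

```bash
python3 -m jog '{"delta_rot":[[0,0,0],[0,0,0],[0,0,0],[0,0,0]],"translation":[[-0.7,-0.2,0],[-1.5,-0.3,0],[-1.5,-0.3,0],[-1.5,-0.3,0]],"hand":[-1,-1,-1,-1]}'
python3 -c "
from h import *
avg(5)"
python3 -m jog '{"delta_rot":[[0,0,0.04],[0,0,0.08],[0,0,0.1],[0,0,0.1]],"translation":[[0,0,0],[0,0,0],[0,0,0],[0,0,0]],"hand":[-1,-1,-1,-1]}'
python3 -c "
from h import *
avg(5)"
python3 -m jog '{"delta_rot":[[0,0,-0.05],[0,0,-0.1],[0,0,-0.15],[0,0,-0.2],[0,0,-0.2]],"translation":[[0,0,0],[0,0,0],[0,0,0],[0,0,0],[0,0,0]],"hand":[-1,-1,-1,-1,-1]}'
python3 -c "
from h import *
avg(5)"
```

```text
t: 7.9
ee_pos: [527.3, 68.0, 153.9]
orientation: [2.527, 1.866, 0.002]
ft_force: [1.1, 1.8, 5.2]
width: 23.7
t 8.15 avg pos [527.26  67.95 153.84] sd [0.02 0.01 0.01] yaw 1.272 F [1.65 1.54 4.98] [0.42 0.72 0.29] M [ 0.334 -0.348 -0.005]
t: 8.55
ee_pos: [526.2, 67.5, 153.0]
orientation: [-2.617, -1.738, 0.002]
ft_force: [2.1, -1.6, -1.9]
width: 23.7
t 8.8 avg pos [526.24  67.52 153.05] sd [0.03 0.03 0.05] yaw 1.172 F [ 1.87 -0.73 -2.02] [0.61 0.41 0.54] M [-0.269 -0.527  0.028]
t: 9.3
ee_pos: [526.1, 67.6, 153.2]
orientation: [-2.43, -1.99, 0.002]
ft_force: [1.6, -1.6, -2.9]
width: 23.6
t 9.55 avg pos [526.23  67.71 153.29] sd [0.06 0.06 0.07] yaw 1.371 F [ 0.78 -0.34 -2.92] [0.72 0.54 0.56] M [-0.154 -0.185  0.023]
```

```bash
python3 -m jog '{"delta_rot":[[0,0,0.05],[0,0,0.1],[0,0,0.15],[0,0,0.18],[0,0,0.18]],"translation":[[0,0,0],[0,0,0],[0,0,0],[0,0,0],[0,0,1]],"hand":[-1,-1,-1,-1,-1]}'
python3 -c "
from h import *
avg(5)"
python3 -m jog '{"delta_rot":[[0,0,0],[0,0,0],[0,0,0],[0,0,0]],"translation":[[0,0,1],[0,0,2],[0,0,3],[0,0,3]],"hand":[-1,-1,-1,-1]}'
python3 -c "
from h import *
avg(5)"
```

```text
t: 10.05
ee_pos: [526.6, 67.7, 152.7]
orientation: [-2.6, -1.763, 0.0]
ft_force: [0.1, -1.2, -2.3]
width: 23.2
t 10.3 avg pos [526.57  67.71 152.52] sd [0.02 0.01 0.03] yaw 1.192 F [ 0.43 -0.57 -2.35] [0.34 0.21 0.58] M [-0.252 -0.179 -0.003]
t: 10.7
ee_pos: [526.6, 67.7, 149.4]
orientation: [-2.6, -1.763, 0.0]
ft_force: [0.2, -1.9, -3.0]
width: 23.8
t 10.95 avg pos [526.6   67.7  149.46] sd [0.02 0.01 0.01] yaw 1.192 F [ 0.76 -1.74 -2.77] [0.21 0.2  0.31] M [-0.31  -0.162  0.026]
```

It drops freely: no push at 149.5, which is 5 mm below contact. I'll lower it most of the way, then the last bit gently.

```bash
python3 -m jog '{"delta_rot":[[0,0,0],[0,0,0],[0,0,0],[0,0,0],[0,0,0]],"translation":[[0,0,2],[0,0,5],[0,0,8],[0,0,11],[0,0,11]],"hand":[-1,-1,-1,-1,-1]}'
python3 -c "
from h import *
avg(4)"
```

```text
t: 11.45
ee_pos: [526.5, 67.7, 138.1]
orientation: [-2.6, -1.763, 0.001]
ft_force: [1.0, -2.0, -4.8]
width: 23.9
t 11.65 avg pos [526.51  67.67 138.21] sd [0.01 0.01 0.08] yaw 1.192 F [ 1.16 -1.49 -4.82] [0.54 0.63 0.53] M [-0.453 -0.272  0.065]
```

```bash
python3 -m jog '{"delta_rot":[[0,0,0],[0,0,0],[0,0,0],[0,0,0]],"translation":[[0,0,0],[0,0,0],[0,0,0],[0,0,0]],"hand":[0,0,0,0]}'
python3 -m jog '{"delta_rot":[[0,0,0],[0,0,0],[0,0,0],[0,0,0],[0,0,0]],"translation":[[0,0,-20],[-20,0,-60],[-40,0,-90],[-70,0,-90],[-70,0,-90]],"hand":[0,0,0,0,0]}'
python3 - <<'E'
from h import *
to(526,67,200)
c=optics.calibration('wrist');im=snap('wrist','w3')
s=snap('scene','s3')
k=cv2.resize(s[120:270,290:430,::-1],None,fx=4,fy=4,interpolation=cv2.INTER_CUBIC)[:480]
cv2.imwrite('pics/c3.png',np.hstack([im[:,200:440,::-1],k]))
b=np.array([526.5,67.7]);h=1.192+np.pi
for p in((*b,168),(*(b+70*np.array([np.cos(h),np.sin(h)])),184)): print(p,proj(c,p))
E
```

```text
t: 12.05
ee_pos: [526.8, 67.9, 138.9]
orientation: [2.6, 1.763, 0.001]
ft_force: [-0.9, -0.5, -0.1]
width: 43.6
t: 12.55
ee_pos: [500.2, 0.9, 229.8]
orientation: [2.601, 1.76, 0.002]
ft_force: [-0.9, -0.7, 0.5]
width: 44.1
t 12.55 pos [500.2   0.9 229.8] yaw 1.19 F [-0.9 -0.7  0.5] w 44.1 -> shift [71.  -0.7 29.8] turn [ 0.002 -0.    -0.   ]
(np.float64(526.5), np.float64(67.7), 168) (np.float64(322.67343500310017), np.float64(127.68848164366834))
(np.float64(500.6138325428946), np.float64(2.66226991674219), 184) (np.float64(323.0046287148253), np.float64(249.35752343273637))
```

View pics/c3.png

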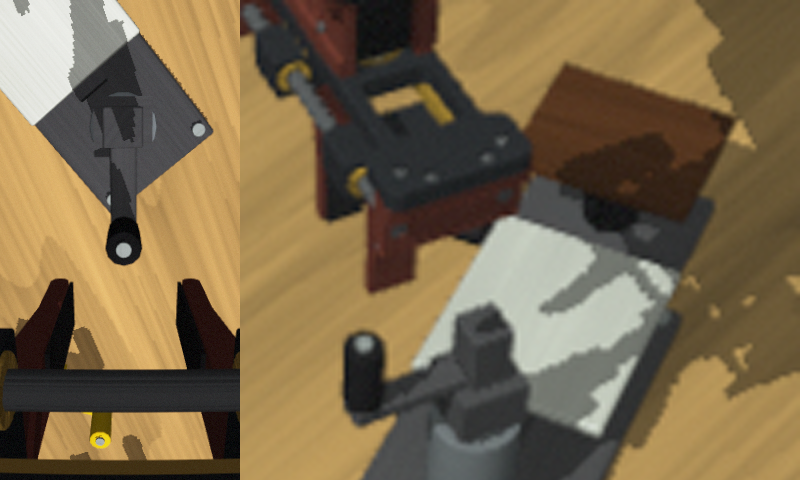

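The wrist view has the knob top at (323,250) against (323,249) predicted for a seated crank, and the scene crop shows the boss down on the column. Next I estimate the tray and board heights from the unobstructed first pictures.

```bash
cat > q.py <<'E'
from h import *
def quad(im,mask,roi):
    m=np.zeros_like(mask);x,y,w,h=roi;m[y:y+h,x:x+w]=mask[y:y+h,x:x+w]
    m=cv2.morphologyEx(m,cv2.MORPH_CLOSE,np.ones((5,5)));m=cv2.morphologyEx(m,cv2.MORPH_OPEN,np.ones((5,5)))
    c=max(cv2.findContours(m,cv2.RETR_EXTERNAL,cv2.CHAIN_APPROX_NONE)[0],key=cv2.contourArea)
    hull=cv2.convexHull(c)
    for e in np.arange(.02,.12,.005):
        a=cv2.approxPolyDP(hull,e*cv2.arcLength(hull,True),True)
        if len(a)==4: break
    a=a[:,0].astype(float);P=c[:,0].astype(float);L=[]
    for i in range(4):
        p,q=a[i],a[(i+1)%4];n=q-p;l=np.hypot(*n);n/=l
        s=(P-p)@n;d=(P-p)@np.array([-n[1],n[0]])
        k=(s>.12*l)&(s<.88*l)&(abs(d)<3)
        L.append(cv2.fitLine(P[k].astype(np.float32),cv2.DIST_HUBER,0,.01,.01).ravel())
    o=[]
    for i in range(4):
        A,B=L[i-1],L[i];t=np.linalg.solve(np.c_[A[:2],-B[:2]],B[2:]-A[2:]);o.append(A[2:]+t[0]*A[:2])
    return np.array(o)
E
python3 - <<'E'
from q import *
np.set_printoptions(precision=1,suppress=True)
t=optics.calibration('top');s=optics.calibration('scene')
T=cv2.imread('pics/top0.png');S=cv2.imread('pics/scene0.png')
def masks(im):
    g=cv2.cvtColor(im,cv2.COLOR_BGR2HSV);h,sa,v=cv2.split(g)
    return ((v>115)&(sa<60)).astype(np.uint8),((v<135)&(sa>110)&((h<11)|(h>170))).astype(np.uint8)
mt,bt=masks(T);ms,bs=masks(S)
Q={'tray':(quad(T,mt,(180,225,95,90)),quad(S,ms,(328,165,75,65))),'board':(quad(T,bt,(115,245,85,95)),quad(S,bs,(345,128,80,55)))}
for n,(a,b) in Q.items():
    print(n,a.ravel(),b.ravel())
    for p in a:
        r=[tri(ray(t,*p),ray(s,*q)) for q in b];i=np.argmin([x[1] for x in r]);print(r[i][0],round(r[i][1],1))
E
```

```text
Traceback (most recent call last):
  File "q.py", line 5, in quad
    c=max(cv2.findContours(m,cv2.RETR_EXTERNAL,cv2.CHAIN_APPROX_NONE)[0],key=cv2.contourArea)
ValueError: max() iterable argument is empty
```

Run:
```python
import cv2
for f,ps in(('top0',[(230,270),(210,250),(160,290),(140,310),(120,300)]),('scene0',[(365,200),(380,190),(385,155),(370,150),(383,170)])):
    g=cv2.cvtColor(cv2.imread(f'pics/{f}.png'),cv2.COLOR_BGR2HSV)
    print(f,[(p,g[p[1],p[0]].tolist()) for p in ps])
```

```text
top0 [((230, 270), [66, 8, 168]), ((210, 250), [80, 5, 160]), ((160, 290), [12, 168, 56]), ((140, 310), [9, 164, 59]), ((120, 300), [15, 119, 77])]
scene0 [((365, 200), [46, 16, 205]), ((380, 190), [45, 18, 200]), ((385, 155), [13, 161, 81]), ((370, 150), [12, 159, 80]), ((383, 170), [12, 130, 45])]
```

Run:
```python
from q import *
np.set_printoptions(precision=1,suppress=True)
t=optics.calibration('top');s=optics.calibration('scene')
T=cv2.imread('pics/top0.png');S=cv2.imread('pics/scene0.png')
def masks(im,lo,hi):
    h,sa,v=cv2.split(cv2.cvtColor(im,cv2.COLOR_BGR2HSV))
    return ((v>115)&(sa<60)).astype(np.uint8),((v>lo)&(v<hi)&(sa>138)&(h<16)).astype(np.uint8)
mt,bt=masks(T,40,75);ms,bs=masks(S,60,105)
Q={'tray':(quad(T,mt,(180,225,95,90)),quad(S,ms,(328,165,75,65))),'board':(quad(T,bt,(115,245,85,95)),quad(S,bs,(345,128,80,55)))}
for n,(a,b) in Q.items():
    print(n,a.ravel(),b.ravel())
    for p in a:
        r=[tri(ray(t,*p),ray(s,*q)) for q in b];i=np.argmin([x[1] for x in r]);print(r[i][0],round(r[i][1],1))
```

```text
tray [255.3 230.3 271.  286.2 204.1 305.7 190.3 249.4] [399.7 187.9 380.5 225.1 350.  228.8 350.  171.3]
[564.  137.5  60.9] 0.1
[468.9 120.8 -20.1] 36.6
[405.  225.7  64. ] 13.7
[521.7 268.6  54.4] 0.2
board [175.  257.  188.6 313.4 139.6 327.1 126.9 268.9] [370.8 136.4 412.8 149.5 400.1 174.7 356.5 159.7]
[503.  293.1  69.9] 2.2
[392.7 256.6  73.7] 3.6
[363.8 349.1  76. ] 3.3
[475.5 383.2  77.7] 3.6
```

```bash
python3 -m jog '{"delta_rot":[[0,0,0],[0,0,0],[0,0,0],[0,0,0],[0,0,0]],"translation":[[1.8,-0.3,20],[1.8,-0.3,50],[1.8,-0.3,75],[1.8,-0.3,82],[1.8,-0.3,82]],"hand":[0,0,0,0,0]}'
python3 -m jog '{"delta_rot":[[0,0,0],[0,0,0],[0,0,0],[0,0,0]],"translation":[[0,0,0],[0,0,0],[0,0,0],[0,0,0]],"hand":[-1,-1,-1,-1]}'
python3 - <<'E'
from h import *
p=avg(4);d=p[:2]-np.array([526.5,67.7]);print(np.hypot(*d),np.arctan2(d[1],d[0])+np.pi)
print(get_obs()['width'])
E
```

```text
t: 13.15
ee_pos: [500.5, 5.2, 145.4]
orientation: [-2.598, -1.763, 0.004]
ft_force: [-0.5, 0.4, 1.2]
width: 43.8
t: 13.55
ee_pos: [501.7, 4.4, 147.4]
orientation: [2.599, 1.763, 0.002]
ft_force: [-0.2, -0.9, 1.5]
width: 21.4
t 13.75 avg pos [501.63   4.26 147.22] sd [0.04 0.05 0.07] yaw 1.192 F [-0.19 -1.93  3.06] [0.38 0.47 0.82] M [-0.453  0.011 -0.027]
68.13854470143168 1.1971092839413264
20.71880346613275
```

```bash
python3 -m jog '{"delta_rot":[[0,0,0],[0,0,0],[0,0,0],[0,0,0],[0,0,0]],"translation":[[0.9,-11,0],[3.4,-21.6,0],[7.6,-31.8,0],[13.4,-41.1,0],[20.5,-49.5,0]],"hand":[-1,-1,-1,-1,-1]}'
python3 -c "
from h import *
avg(3)"
```

```text
t: 14.25
ee_pos: [462.3, 41.6, 147.1]
orientation: [2.599, 1.763, -0.0]
ft_force: [-0.6, -4.2, 6.0]
width: 21.0
t 14.4 avg pos [461.8   42.37 147.01] sd [0.11 0.22 0.01] yaw 1.193 F [-2.47 -2.69  6.61] [0.39 0.52 0.5 ] M [-0.44   0.416  0.014]
```

```bash
python3 -m jog '{"delta_rot":[[0,0,0],[0,0,0],[0,0,0],[0,0,0],[0,0,0]],"translation":[[8.4,-7.1,0],[17.7,-12.9,-0.5],[27.9,-17.1,-0.5],[38.5,-19.6,-0.5],[49.5,-20.5,-0.5]],"hand":[-1,-1,-1,-1,-1]}'
python3 -m jog '{"delta_rot":[[0,0,0],[0,0,0],[0,0,0],[0,0,0],[0,0,0]],"translation":[[21.6,3.4,0],[41.1,13.4,0],[56.6,28.9,0],[66.6,48.4,0],[70,70,0]],"hand":[-1,-1,-1,-1,-1]}'
python3 -c "
from h import *
avg(3)"
```

```text
t: 14.9
ee_pos: [460.8, 95.8, 147.1]
orientation: [-2.599, -1.763, 0.003]
ft_force: [-2.7, -2.1, 6.0]
width: 20.8
t: 15.4
ee_pos: [552.5, 136.4, 146.9]
orientation: [-2.597, -1.763, 0.002]
ft_force: [-2.5, -0.5, 0.6]
width: 20.9
t 15.55 avg pos [554.54 135.15 146.9 ] sd [0.73 0.11 0.07] yaw 1.191 F [0.93 1.42 3.79] [0.65 0.79 0.61] M [ 0.259 -0.332  0.008]
```

```bash
python3 -m jog '{"delta_rot":[[0,0,0],[0,0,0],[0,0,0],[0,0,0],[0,0,0]],"translation":[[-3.4,21.6,0],[-13.4,41.1,0],[-28.9,56.6,0],[-48.4,66.6,0],[-70,70,0]],"hand":[-1,-1,-1,-1,-1]}'
python3 -m jog '{"delta_rot":[[0,0,0],[0,0,0],[0,0,0],[0,0,0],[0,0,0]],"translation":[[-21.6,-3.4,0],[-41.1,-13.4,0],[-56.6,-28.9,0],[-66.6,-48.4,0],[-70,-70,0]],"hand":[-1,-1,-1,-1,-1]}'
python3 - <<'E'
from h import *
avg(3)
im=snap('scene','s4');snap('top','t4')
E
```

```text
t: 16.05
ee_pos: [592.1, 44.0, 147.3]
orientation: [-2.6, -1.763, -0.003]
ft_force: [-1.3, 3.7, 0.4]
width: 21.2
t: 16.55
ee_pos: [500.1, 4.3, 147.2]
orientation: [2.601, 1.761, 0.002]
ft_force: [4.3, 4.0, -5.0]
width: 21.1
t 16.7 avg pos [498.04   5.16 146.86] sd [1.36 0.21 0.26] yaw 1.192 F [-0.08  0.13  1.61] [0.54 0.89 0.43] M [-0.018  0.039 -0.   ]
```

View pics/s4.png

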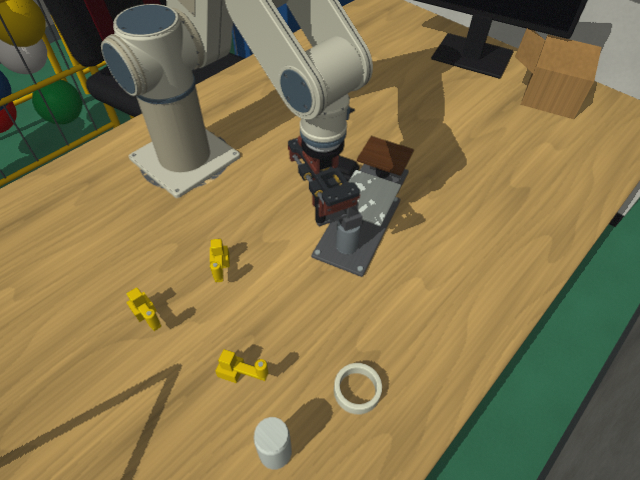

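Turning freely with low forces. One more half turn (1.5 turns in all, +18 mm), then release and measure both heights with wrist-camera stereo.

```bash
python3 -m jog '{"delta_rot":[[0,0,0],[0,0,0],[0,0,0],[0,0,0],[0,0,0]],"translation":[[3.4,-21.6,0],[13.4,-41.1,0],[28.9,-56.6,0],[48.4,-66.6,0],[70,-70,0]],"hand":[-1,-1,-1,-1,-1]}'
python3 -m jog '{"delta_rot":[[0,0,0],[0,0,0],[0,0,0],[0,0,0],[0,0,0]],"translation":[[21.6,3.4,0],[41.1,13.4,0],[56.6,28.9,0],[66.6,48.4,0],[70,70,0]],"hand":[-1,-1,-1,-1,-1]}'
python3 -m jog '{"delta_rot":[[0,0,0],[0,0,0],[0,0,0]],"translation":[[0,0,0],[0,0,0],[0,0,0]],"hand":[-1,0,0]}'
python3 -m jog '{"delta_rot":[[0,0,0],[0,0,0],[0,0,0],[0,0,0]],"translation":[[0,0,-30],[0,0,-60],[0,0,-60],[0,0,-60]],"hand":[0,0,0,0]}'
python3 - <<'E'
from h import *
to(553,135,207)
im=snap('wrist','w5'); c=optics.calibration('wrist')
for P in ((486,183,75),(434,320,80),(503,293,78),(393,257,78)): print(proj(c,P))
E
```

```text
t: 17.3
ee_pos: [460.8, 95.6, 147.2]
orientation: [-2.6, -1.763, 0.005]
ft_force: [-0.3, -2.8, 4.6]
width: 21.2
t: 17.8
ee_pos: [553.6, 135.9, 146.9]
orientation: [-2.598, -1.764, 0.002]
ft_force: [-4.0, -2.2, 0.6]
width: 21.0
t: 18.1
ee_pos: [552.1, 134.5, 146.7]
orientation: [-2.6, -1.763, 0.002]
ft_force: [-0.3, -0.2, -0.3]
width: 33.5
t: 18.5
ee_pos: [552.5, 134.6, 207.4]
orientation: [2.6, 1.763, 0.001]
ft_force: [-0.3, 0.4, 0.3]
width: 44.0
t 18.5 pos [552.5 134.6 207.4] yaw 1.192 F [-0.3  0.4  0.3] w 44.0 -> shift [0.5 0.3 0.4] turn [ 0.001 -0.001 -0.   ]
(np.float64(223.37016019054323), np.float64(194.06773229068762))
(np.float64(82.61059858785413), np.float64(52.038429666173414))
(np.float64(180.58450225887623), np.float64(47.55766851129721))
(np.float64(77.1651011427559), np.float64(152.49971930726906))
```

View pics/w5.png

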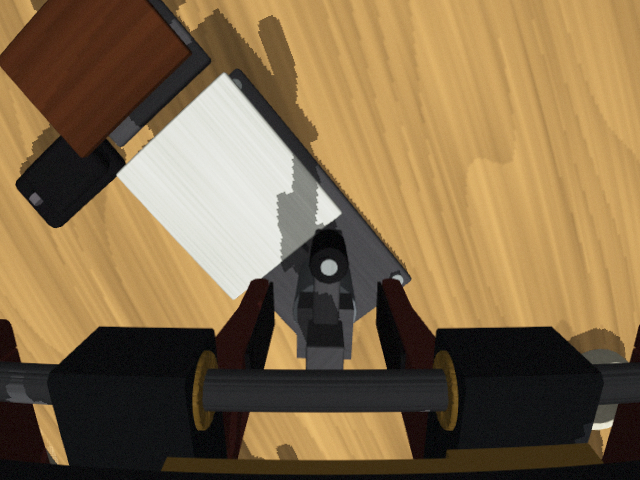

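The view shows tray corners near (226,72), (117,175), (234,300) and (341,213), and board corners near (0,65), (82,157) and (189,50). Second view: 110 mm to the side.

```bash
python3 -m jog '{"delta_rot":[[0,0,0],[0,0,0],[0,0,0],[0,0,0],[0,0,0]],"translation":[[8,-40,-5],[20,-80,-5],[20,-110,-5],[20,-110,-5],[20,-110,-5]],"hand":[0,0,0,0,0]}'
python3 - <<'E'
from h import *
import json
im=snap('wrist','w6'); im=snap('wrist','w6'); c=optics.calibration('wrist')
print(get_obs()['ee_pos'],get_obs()['t'])
c6={k:np.array(v).tolist() for k,v in c.items()};json.dump(c6,open('c6.json','w'))
for P in ((503,293,78),(393,257,78)): print(proj(c,P))
E
```

```text
t: 19.05
ee_pos: [457.3, 193.8, 211.2]
orientation: [-2.599, -1.765, 0.002]
ft_force: [0.4, -0.4, -0.2]
width: 44.3
[458.65027117 193.54659567 211.62167285] 19.15
(np.float64(329.90420085633724), np.float64(75.61660861051013))
(np.float64(216.2143413046631), np.float64(176.08585307315548))
```

View pics/w6.png

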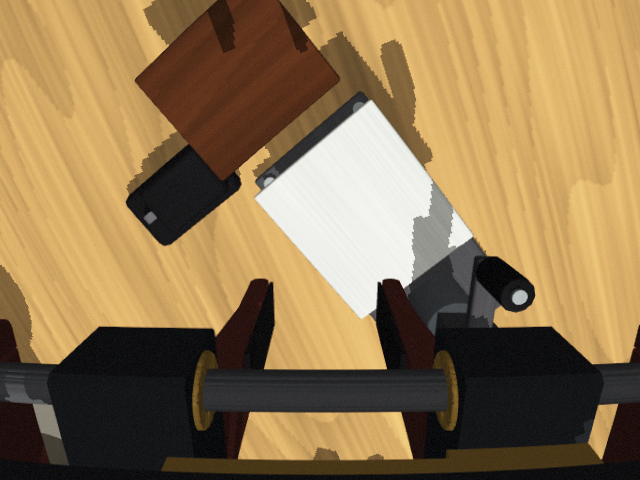

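```bash
cat > st.py <<'E'
import json,sys
from h import *
np.set_printoptions(precision=2,suppress=True)
def stereo(fa,ca,fb,cb,pts,win=4):
    out={}
    sub=lambda f,p:cv2.cornerSubPix(cv2.cvtColor(cv2.imread(f'pics/{f}.png'),cv2.COLOR_BGR2GRAY),np.float32(p).reshape(-1,1,2),(win,win),(-1,-1),(3,40,.01)).reshape(-1,2).astype(float)
    A=sub(fa,[p[0] for p in pts.values()]);B=sub(fb,[p[1] for p in pts.values()])
    for n,a,b in zip(pts,A,B):
        P,e=tri(ray(ca,*a),ray(cb,*b));out[n]=P;print(n,a,b,P,round(e,2))
    return out
E
python3 - <<'E'
from st import *
c6=json.load(open('c6.json'));c5=dict(c6)
T=np.array(c6['cam_to_world']);T5=T.copy();T5[:3,3]+=np.array([552.5,134.6,207.4])-np.array([458.65,193.55,211.62]);c5['cam_to_world']=T5
print(proj(c5,(503,293,78)),'want 180.58 47.56')
for w in(3,5):
    P=stereo('w5',c5,'w6',c6,{'A':((226,72),(372,100)),'B':((117,175),(256,197)),'C':((234,300),(361,318)),'D':((341,213),(472,237)),'E':((189,50),(340,79)),'F':((82,157),(223,180)),'G':((2,65),(135,80))},w)
    print(*[np.linalg.norm(P[i]-P[j]).round(1) for i,j in('AB','BC','AD','EF','FG')])
E
```

```text
(np.float64(180.23954623612826), np.float64(48.32544248748326)) want 180.58 47.56
A [223.78  72.05] [370.45  99.27] [525.25 266.03  74.97] 0.31
B [116.04 174.19] [254.14 197.85] [413.21 229.97  75.54] 0.38
C [233.09 299.54] [361.38 318.68] [455.7   99.16  76.41] 0.28
D [341.32 212.68] [472.2  236.37] [567.05 134.13  74.13] 0.66
E [191.68  52.81] [339.96  78.77] [509.04 288.01  75.02] 0.96
F [ 81.16 157.5 ] [221.73 180.45] [396.46 252.21  81.44] 0.34
G [ 0.01 65.88] [133.79  79.91] [361.19 347.43  69.58] 4.26
117.7 137.5 138.4 118.3 102.2
A [223.93  71.85] [370.36  99.07] [525.31 266.21  74.41] 0.29
B [116.05 174.41] [253.86 197.84] [412.79 229.93  74.8 ] 0.25
C [234. 300.] [361.37 318.77] [455.39  97.81  74.07] 0.48
D [341.41 212.59] [472.58 236.09] [567.22 134.39  74.72] 0.46
E [189.  50.] [340.4   78.66] [509.27 288.02  82.11] 0.53
F [ 80.92 157.62] [221.75 180.6 ] [396.59 252.12  82.06] 0.34
G [ 2. 65.] [133.61  79.85] [359.04 349.44  63.69] 3.47
118.2 138.8 138.3 118.3 105.9
```

Tray ≈74.7 mm (started ≈56.7) and board ≈82 mm, so about 7.2 mm or 0.6 turn is left. Regrip the knob and wind 0.6 turn.

```bash
python3 -m jog '{"delta_rot":[[0,0,0],[0,0,0],[0,0,0],[0,0,0],[0,0,0]],"translation":[[-8,40,0],[-20,80,0],[-20,110,0],[-20,110,5],[-20,110,5]],"hand":[0,0,0,0,0]}'
python3 -m jog '{"delta_rot":[[0,0,0],[0,0,0],[0,0,0],[0,0,0]],"translation":[[0,0,0],[0,0,30],[0,0,55],[0,0,60]],"hand":[0,0,0,0]}'
python3 -m jog '{"delta_rot":[[0,0,0],[0,0,0],[0,0,0],[0,0,0]],"translation":[[0,0,0],[0,0,0],[0,0,0],[0,0,0]],"hand":[0,-1,-1,-1]}'
python3 -c "
from h import *
to(553.6,134.2,147)"
```

```text
t: 19.65
ee_pos: [552.9, 133.5, 205.6]
orientation: [-2.601, -1.76, 0.003]
ft_force: [0.2, 1.0, -0.6]
width: 44.3
t: 20.05
ee_pos: [550.3, 134.7, 144.8]
orientation: [-2.598, -1.763, 0.007]
ft_force: [-1.0, 0.2, -0.0]
width: 43.8
t: 20.45
ee_pos: [553.6, 134.8, 148.2]
orientation: [2.599, 1.763, 0.003]
ft_force: [0.2, -0.4, 0.1]
width: 23.5
t 20.45 pos [553.6 134.8 148.2] yaw 1.192 F [ 0.2 -0.4  0.1] w 23.5 -> shift [-0.5  0.2  1.2] turn [ 0.002 -0.001 -0.   ]
```

```bash
python3 -m jog '{"delta_rot":[[0,0,0],[0,0,0]],"translation":[[0,0,0],[0,0,0]],"hand":[-1,-1]}'
python3 -m jog '{"delta_rot":[[0,0,0],[0,0,0],[0,0,0],[0,0,0],[0,0,0]],"translation":[[-3.4,21.6,0],[-13.4,41.1,0],[-28.9,56.6,0],[-48.4,66.6,0],[-70,70,0]],"hand":[-1,-1,-1,-1,-1]}'
python3 -m jog '{"delta_rot":[[0,0,0],[0,0,0],[0,0,0],[0,0,0],[0,0,0]],"translation":[[-21.6,-3.4,0],[-41.1,-13.4,0],[-56.6,-28.9,0],[-66.6,-48.4,0],[-70,-70,0]],"hand":[-1,-1,-1,-1,-1]}'
python3 -m jog '{"delta_rot":[[0,0,0],[0,0,0],[0,0,0],[0,0,0],[0,0,0]],"translation":[[0.9,-11,0],[3.4,-21.6,0],[7.6,-31.8,0],[13.4,-41.1,0],[13.4,-41.1,0]],"hand":[-1,-1,-1,-1,-1]}'
python3 - <<'E'
from h import *
p=avg(5);d=p[:2]-np.array([526.5,67.7]);print(np.hypot(*d),np.arctan2(d[1],d[0]))
E
```

```text
t: 20.65
ee_pos: [553.7, 134.8, 147.9]
orientation: [2.6, 1.763, 0.003]
ft_force: [1.8, 1.1, 2.7]
width: 20.9
t: 21.15
ee_pos: [592.7, 43.7, 147.6]
orientation: [-2.6, -1.762, -0.002]
ft_force: [-1.6, 5.2, 4.4]
width: 21.0
t: 21.65
ee_pos: [502.0, 3.2, 148.0]
orientation: [2.598, 1.761, 0.003]
ft_force: [3.8, 0.0, 0.1]
width: 21.0
t: 22.15
ee_pos: [466.6, 32.1, 147.6]
orientation: [2.599, 1.765, -0.004]
ft_force: [-4.9, -5.1, 10.4]
width: 20.8
t 22.4 avg pos [466.76  31.78 147.55] sd [0.01 0.1  0.03] yaw 1.193 F [-5.9  -4.87 11.22] [0.58 0.44 0.38] M [-0.877  0.971 -0.052]
69.70980515357584 -2.600205638871717
```

```bash
python3 -m jog '{"delta_rot":[[0,0,0],[0,0,0],[0,0,0]],"translation":[[0,0,0],[0,0,0],[0,0,0]],"hand":[0,0,0]}'
python3 -m jog '{"delta_rot":[[0,0,0],[0,0,0],[0,0,0]],"translation":[[0,0,-30],[0,0,-63],[0,0,-63]],"hand":[0,0,0]}'
python3 -c "
from h import *
to(459,193.5,211)
to(558,149,211)"
```

```text
t: 22.7
ee_pos: [467.9, 32.4, 146.9]
orientation: [-2.6, -1.763, 0.0]
ft_force: [0.4, -0.5, -0.9]
width: 41.4
t: 23.0
ee_pos: [470.7, 32.4, 213.6]
orientation: [2.597, 1.761, 0.009]
ft_force: [0.6, -0.4, 1.1]
width: 43.9
t 23.0 pos [470.7  32.4 213.6] yaw 1.192 F [ 0.6 -0.4  1.1] w 43.9 -> shift [145.3 -70.4   2.6] turn [ 0.006 -0.003 -0.   ]
t 23.0 pos [470.7  32.4 213.6] yaw 1.192 F [ 0.6 -0.4  1.1] w 43.9 -> shift [140.6  38.    3.2] turn [ 0.006 -0.003 -0.   ]
```

```bash
python3 -m jog '{"delta_rot":[[0,0,0],[0,0,0],[0,0,0],[0,0,0],[0,0,0]],"translation":[[35,-17,0],[75,-36,0],[115,-55,0],[145,-70,0],[145,-70,0]],"hand":[0,0,0,0,0]}'
python3 -m jog '{"delta_rot":[[0,0,0],[0,0,0],[0,0,0]],"translation":[[0,0,0],[0,0,0],[0,0,0]],"hand":[0,0,0]}'
python3 - <<'E'
from h import *
import json
c=optics.calibration('wrist');snap('wrist','w7');json.dump({k:np.array(v).tolist() for k,v in c.items()},open('c7.json','w'))
E
python3 -m jog '{"delta_rot":[[0,0,0],[0,0,0],[0,0,0],[0,0,0],[0,0,0]],"translation":[[0,35,0],[-2,75,0],[-5,108,0],[-5,108,0],[-5,108,0]],"hand":[0,0,0,0,0]}'
python3 -m jog '{"delta_rot":[[0,0,0],[0,0,0],[0,0,0]],"translation":[[0,0,0],[0,0,0],[0,0,0]],"hand":[0,0,0]}'
python3 - <<'E'
from h import *
import json
c=optics.calibration('wrist');snap('wrist','w8');json.dump({k:np.array(v).tolist() for k,v in c.items()},open('c8.json','w'))
a=cv2.imread('pics/w7.png')[0:340,100:500];b=cv2.imread('pics/w8.png')[0:340,0:400]
cv2.imwrite('pics/c78.png',np.hstack([a,b]))
E
```

```text
t: 23.5
ee_pos: [456.0, 196.0, 209.3]
orientation: [-2.596, -1.768, 0.0]
ft_force: [-0.3, 0.8, 0.2]
width: 44.1
t: 23.8
ee_pos: [456.5, 191.7, 209.8]
orientation: [-2.601, -1.761, 0.001]
ft_force: [0.2, -0.4, -0.2]
width: 43.8
t: 24.35
ee_pos: [554.9, 147.1, 209.6]
orientation: [-2.602, -1.76, 0.002]
ft_force: [-0.0, -0.6, 0.7]
width: 44.1
t: 24.65
ee_pos: [554.4, 148.5, 210.3]
orientation: [-2.599, -1.764, -0.0]
ft_force: [-0.1, -0.3, 0.4]
width: 43.9
```

View pics/c78.png

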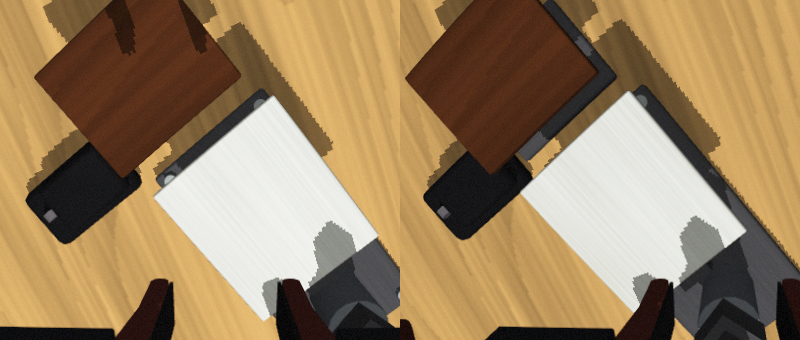

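Corners found in both views: tray A/B/D, board E/F/G. I'll fit the edge lines for sub-pixel corners.

```bash
cat > ed.py <<'E'
import json
from h import *
np.set_printoptions(precision=2,suppress=True)
def edge(f,cal,p,q,lo=.1,hi=.9,w=6):
    "line (normalised undistorted coords) through the strongest gradient near segment p-q"
    g=cv2.GaussianBlur(cv2.cvtColor(cv2.imread(f'pics/{f}.png'),cv2.COLOR_BGR2GRAY),(0,0),1).astype(np.float32)
    p,q=np.float32(p),np.float32(q);n=np.array([-(q-p)[1],(q-p)[0]])/np.linalg.norm(q-p)
    s=np.linspace(lo,hi,80);o=np.arange(-w,w+.01,.25)
    X=(p+s[:,None]*(q-p))[:,None]+o[None,:,None]*n
    G=cv2.remap(g,X[...,0].astype(np.float32),X[...,1].astype(np.float32),cv2.INTER_CUBIC)
    D=np.abs(np.gradient(G,axis=1));i=D.argmax(1)
    pk=X[np.arange(80),i]
    K=np.array(cal['intrinsics']);u=np.array([(pk[:,0]-K[0,2])/K[0,0],(pk[:,1]-K[1,2])/K[1,1]]).T;v=u.copy()
    for _ in range(20): v=u/(1+cal['k1']*(v**2).sum(1,keepdims=True))
    k=np.ones(80,bool)
    for _ in range(6):
        a,b,c,d=cv2.fitLine(v[k].astype(np.float32),cv2.DIST_HUBER,0,1e-4,1e-4).ravel()
        e=np.abs((v-[c,d])@[-b,a])*K[0,0];k=e<max(.4,1.5*np.median(e[k]))
    return (a,b,c,d),k.sum(),e[k].std()
def corner(l,m,cal):
    A,B=l[0],m[0];t=np.linalg.solve(np.array([[A[0],-B[0]],[A[1],-B[1]]]),np.array([B[2]-A[2],B[3]-A[3]]))
    x,y=A[2]+t[0]*A[0],A[3]+t[0]*A[1];T=np.array(cal['cam_to_world']);w=T[:3,:3]@[x,-y,-1]
    return T[:3,3],w/np.linalg.norm(w)
def corners(f,cal,C):
    E={k:edge(f,cal,C[k[0]],C[k[1]],*r) for k,r in {'AB':(),'AD':(.1,.85),'BC':(.1,.55),'EF':(),'FG':(),'EH':(.1,.7)}.items()}
    print(f,{k:(int(v[1]),round(float(v[2]),2)) for k,v in E.items()})
    return {'A':corner(E['AB'],E['AD'],cal),'B':corner(E['AB'],E['BC'],cal),'E':corner(E['EF'],E['EH'],cal),'F':corner(E['EF'],E['FG'],cal)}
def heights(fa,ca,Ca,fb,cb,Cb):
    a,b=corners(fa,ca,Ca),corners(fb,cb,Cb);P={}
    for k in a: P[k],e=tri(a[k],b[k]);print(k,P[k],round(e,2))
    print('AB',np.linalg.norm(P['A']-P['B']).round(2),'EF',np.linalg.norm(P['E']-P['F']).round(2),'board-tray',((P['E']+P['F']-P['A']-P['B'])[2]/2).round(2))
E
python3 - <<'E'
from ed import *
c7,c8,c6=[json.load(open(f'c{i}.json')) for i in(7,8,6)];c5=dict(c6)
T5=np.array(c6['cam_to_world']);T5[:3,3]+=np.array([552.5,134.6,207.4])-np.array([458.65,193.55,211.62]);c5['cam_to_world']=T5
heights('w7',c7,dict(A=(375,96),B=(253,194),C=(365,320),D=(478,238),E=(341,76),F=(223,177),G=(135,77),H=(280,0)),
        'w8',c8,dict(A=(229,91),B=(120,190),C=(237,312),D=(346,231),E=(199,70),F=(94,173),G=(5,78),H=(142,0)))
heights('w5',c5,dict(A=(226,72),B=(117,175),C=(234,300),D=(341,213),E=(190,50),F=(82,157),G=(0,65),H=(150,0)),
        'w6',c6,dict(A=(372,100),B=(256,197),C=(361,318),D=(472,237),E=(340,79),F=(223,180),G=(135,80),H=(280,0)))
E
```

```text
w7 {'AB': (46, 0.07), 'AD': (66, 0.09), 'BC': (63, 0.12), 'EF': (62, 0.12), 'FG': (55, 0.11), 'EH': (62, 0.12)}
w8 {'AB': (59, 0.12), 'AD': (53, 0.11), 'BC': (55, 0.12), 'EF': (26, 0.12), 'FG': (59, 0.11), 'EH': (24, 0.11)}
A [525.35 266.08  82.65] 0.58
B [410.95 230.36  78.54] 1.2
E [510.26 288.86  78.34] 2.88
F [393.53 250.21  74.37] 2.4
AB 119.92 EF 123.03 board-tray -4.24
w5 {'AB': (60, 0.11), 'AD': (53, 0.13), 'BC': (59, 0.11), 'EF': (26, 0.16), 'FG': (55, 0.12), 'EH': (28, 0.12)}
w6 {'AB': (51, 0.12), 'AD': (38, 0.11), 'BC': (62, 0.12), 'EF': (69, 0.11), 'FG': (55, 0.11), 'EH': (60, 0.11)}
A [525.47 266.39  75.88] 0.19
B [411.73 230.05  72.65] 0.96
E [510.39 288.05  81.78] 2.04
F [394.01 250.37  74.71] 2.02
AB 119.45 EF 122.53 board-tray 3.98
```

Run:
```python
import cv2,numpy as np
a=cv2.imread('pics/w7.png');b=cv2.imread('pics/w8.png')
f=lambda im,x,y:cv2.resize(im[y:y+50,x:x+66],(396,300),interpolation=cv2.INTER_NEAREST)
o=np.vstack([np.hstack([f(a,310,50),f(b,170,45)]),np.hstack([f(a,195,150),f(b,66,148)])])
o=(255*(o/255.)**.55).astype(np.uint8);cv2.imwrite('pics/c9.png',o)
```

```text
(no output)
```

View pics/c9.png

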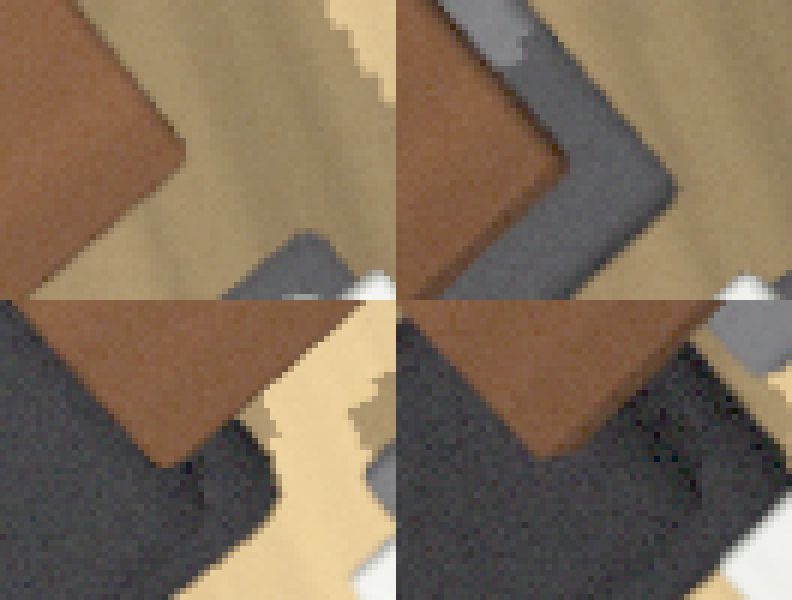

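Sides show in one view and not the other, which biases the edge fits. Better: track surface grain points on each top face between the two views, triangulate, and take medians.

```bash
cat > lk.py <<'E'
import json
from h import *
def faces(fa,ca,fb,cb,polys):
    "polys: name->(polygon in a, guess shift a->b); median triangulated height of tracked grain points"
    A,B=[cv2.createCLAHE(6,(24,24)).apply(cv2.GaussianBlur(cv2.cvtColor(cv2.imread(f'pics/{f}.png'),cv2.COLOR_BGR2GRAY),(0,0),.8)) for f in(fa,fb)]
    for n,(poly,sh) in polys.items():
        m=np.zeros_like(A);cv2.fillPoly(m,[np.int32(poly)],255);m=cv2.erode(m,np.ones((17,17)))
        p=cv2.goodFeaturesToTrack(A,300,.01,4,mask=m)
        kw=dict(winSize=(21,21),maxLevel=1,flags=cv2.OPTFLOW_USE_INITIAL_FLOW)
        q,s,_=cv2.calcOpticalFlowPyrLK(A,B,p,p+np.float32(sh),**kw)
        r,s2,_=cv2.calcOpticalFlowPyrLK(B,A,q,p.copy(),**kw)
        ok=(s.ravel()>0)&(s2.ravel()>0)&(np.linalg.norm(r-p,axis=2).ravel()<.3)
        R_=[tri(ray(ca,*a.astype(float)),ray(cb,*b.astype(float))) for a,b in zip(p[ok,0],q[ok,0])]
        z=np.array([x[0][2] for x in R_]);e=np.array([x[1] for x in R_]);k=(e<1.5)&(abs(z-np.median(z))<6)
        z=z[k];P=np.array([x[0] for x in R_])[k]
        C=np.linalg.lstsq(np.c_[P[:,:2]-P[:,:2].mean(0),np.ones(len(P))],z,rcond=None)[0]
        print(n,'pts',len(p),ok.sum(),k.sum(),'z median',np.median(z).round(2),'mean',z.mean().round(2),'sd',z.std().round(2),'slope',C[:2].round(3),'at',P.mean(0).round(0))
E
python3 - <<'E'
from lk import *
c7,c8,c6=[json.load(open(f'c{i}.json')) for i in(7,8,6)];c5=dict(c6)
T5=np.array(c6['cam_to_world']);T5[:3,3]+=np.array([552.5,134.6,207.4])-np.array([458.65,193.55,211.62]);c5['cam_to_world']=T5
faces('w8',c8,'w7',c7,{'tray':([(229,91),(120,190),(237,312),(346,231)],(142,5)),'board':([(199,70),(94,173),(5,78),(65,0),(142,0)],(135,5))})
faces('w5',c5,'w6',c6,{'tray':([(226,72),(117,175),(234,300),(341,213)],(138,24)),'board':([(189,50),(82,157),(2,65),(60,0),(150,0)],(140,24))})
E
```

```text
tray pts 300 66 60 z median 81.72 mean 81.78 sd 0.74 slope [0.001 0.005] at [514. 156.  82.]
board pts 300 14 8 z median 77.29 mean 78.19 sd 2.52 slope [ 0.085 -0.106] at [402. 326.  78.]
tray pts 300 38 34 z median 76.83 mean 76.81 sd 1.52 slope [ 0.003 -0.008] at [520. 167.  77.]
board pts 300 14 10 z median 80.94 mean 80.37 sd 2.63 slope [-0.089 -0.464] at [409. 311.  80.]
```

```bash
cat > shot.py <<'E'
import sys,json
from h import *
c=optics.calibration('wrist');snap('wrist',sys.argv[1]);json.dump({k:np.array(v).tolist() for k,v in c.items()},open(f'{sys.argv[1]}.json','w'))
E
python3 -m jog '{"delta_rot":[[0,0,0],[0,0,0],[0,0,0],[0,0,0],[0,0,0]],"translation":[[-30,-18,0],[-67,-39,0],[-67,-39,0],[-67,-39,0],[-67,-39,0]],"hand":[0,0,0,0,0]}' | head -2; python3 shot.py T1
python3 -m jog '{"delta_rot":[[0,0,0],[0,0,0],[0,0,0],[0,0,0],[0,0,0]],"translation":[[-1,-35,0],[-3,-74,0],[-3,-74,0],[-3,-74,0],[-3,-74,0]],"hand":[0,0,0,0,0]}' | head -2; python3 shot.py T2
python3 -m jog '{"delta_rot":[[0,0,0],[0,0,0],[0,0,0],[0,0,0],[0,0,0]],"translation":[[30,-28,0],[65,-60,0],[107,-96,0],[107,-96,0],[107,-96,0]],"hand":[0,0,0,0,0]}' | head -2
python3 -m jog '{"delta_rot":[[0,0,0],[0,0,0]],"translation":[[0,0,0],[0,0,0]],"hand":[0,0]}' | head -2;  python3 shot.py B2
python3 -m jog '{"delta_rot":[[0,0,0],[0,0,0],[0,0,0],[0,0,0],[0,0,0]],"translation":[[-1,35,0],[-2,76,0],[-2,76,0],[-2,76,0],[-2,76,0]],"hand":[0,0,0,0,0]}' | head -2; python3 shot.py B1
python3 - <<'E'
from h import *
import json
for v in('T1','T2','B2','B1'):
    c=json.load(open(v+'.json'))
    S=dict(A=(525.3,266.2,82),B=(412,230,82),C=(455,99,82),D=(567,134.3,82)) if v[0]=='T' else dict(E=(510,288.2,81),F=(396,251.8,81),G=(365,347,81),H=(479,383,81))
    print(v,{k:np.round(proj(c,p),0).tolist() for k,p in S.items()})
o=np.vstack([np.hstack([cv2.imread(f'pics/{a}.png')[0:320,120:520] for a in r]) for r in(('T1','T2'),('B2','B1'))])
o=cv2.resize(o[:600],(800,600));cv2.imwrite('pics/c10.png',o)
E
```

```text
t: 25.2
ee_pos: [495.2, 101.0, 210.6]
t: 25.75
ee_pos: [425.7, 125.4, 210.4]
t: 26.3
ee_pos: [374.9, 261.0, 209.9]
t: 26.5
ee_pos: [375.2, 258.7, 210.0]
t: 27.05
ee_pos: [443.7, 229.2, 209.8]
T1 {'A': [277.0, -6.0], 'B': [157.0, 105.0], 'C': [278.0, 241.0], 'D': [396.0, 147.0]}
T2 {'A': [381.0, -11.0], 'B': [254.0, 99.0], 'C': [370.0, 237.0], 'D': [491.0, 144.0]}
B2 {'E': [476.0, 120.0], 'F': [352.0, 219.0], 'G': [267.0, 118.0], 'H': [395.0, 10.0]}
B1 {'E': [377.0, 116.0], 'F': [257.0, 216.0], 'G': [169.0, 117.0], 'H': [290.0, 6.0]}
```

View pics/c10.png

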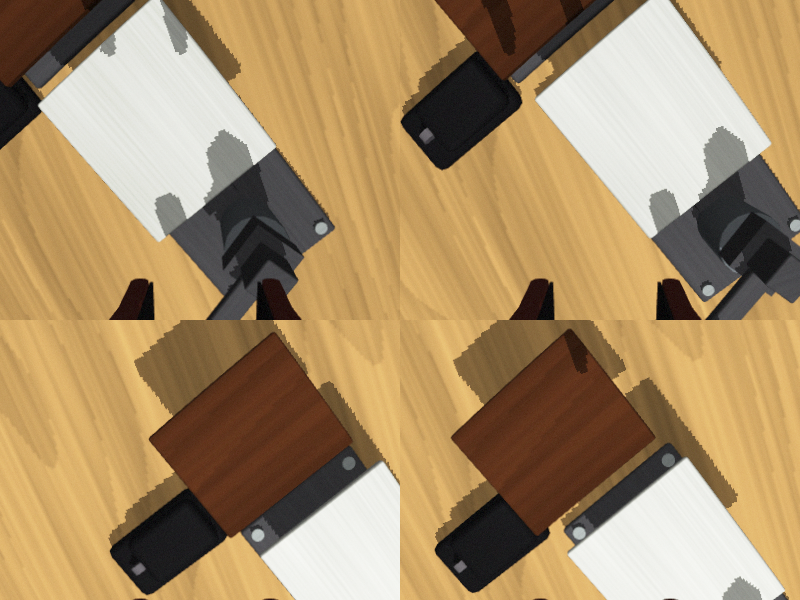

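All faces are clean in these views, with the sides hidden. Fit the edges, intersect them and triangulate.

```bash
cat > fin.py <<'E'
from ed import *
def run(fa,fb,S,edges,cs,z):
    r=[]
    for f in(fa,fb):
        c=json.load(open(f+'.json'));U={k:proj(c,(*p,z)) for k,p in S.items()}
        E={k:edge(f,c,U[k[0]],U[k[1]],*v) for k,v in edges.items()}
        print(f,{k:(int(v[1]),round(float(v[2]),2)) for k,v in E.items()})
        r.append({k:corner(E[a],E[b],c) for k,(a,b) in cs.items()})
    P={}
    for k in cs: P[k],e=tri(r[0][k],r[1][k]);print(k,P[k],round(e,2))
    print('sides',[(a+b,float(np.linalg.norm(P[a]-P[b]).round(1))) for a in P for b in P if a<b],'mean z',np.mean([p[2] for p in P.values()]).round(2))
TR=dict(A=(525.3,266.2),B=(412,230),C=(455,99),D=(567,134.3));BO=dict(E=(510,288.2),F=(396,251.8),G=(365,347),H=(479,383))
def tray(a,b): run(a,b,TR,{'AB':(.3,.9),'BC':(.1,.75),'CD':(.15,.9),'AD':(.25,.9)},{'B':('AB','BC'),'C':('BC','CD'),'D':('CD','AD')},82)
def board(a,b): run(a,b,BO,{'EF':(),'FG':(),'GH':(.1,.85),'EH':(.1,.85)},{'E':('EF','EH'),'F':('EF','FG'),'G':('FG','GH'),'H':('GH','EH')},81)
if __name__=='__main__': tray('T1','T2');board('B2','B1')
E
python3 fin.py; python3 -c "
from lk import *
L=lambda n:json.load(open(n+'.json'))
faces('T1',L('T1'),'T2',L('T2'),{'tray':([(250,20),(157,105),(278,241),(396,147),(300,20)],(97,-5))})
faces('B2',L('B2'),'B1',L('B1'),{'board':([(476,120),(352,219),(267,118),(395,10)],(-97,-3))})"
```

```text
T1 {'AB': (48, 0.1), 'BC': (75, 0.11), 'CD': (55, 0.11), 'AD': (55, 0.1)}
T2 {'AB': (56, 0.12), 'BC': (59, 0.12), 'CD': (54, 0.11), 'AD': (52, 0.12)}
B [412.1  229.89  80.39] 0.82
C [454.89  97.78  79.7 ] 0.88
D [567.05 134.21  80.35] 0.25
sides [('BC', 138.9), ('BD', 182.1), ('CD', 117.9)] mean z 80.15
B2 {'EF': (59, 0.08), 'FG': (56, 0.12), 'GH': (60, 0.11), 'EH': (20, 0.13)}
B1 {'EF': (46, 0.11), 'FG': (59, 0.12), 'GH': (67, 0.12), 'EH': (57, 0.11)}
E [509.78 287.9   73.34] 0.61
F [395.15 251.64  76.67] 0.11
G [364.26 346.96  78.58] 0.06
H [479.1  381.23  91.52] 2.59
sides [('EF', 120.3), ('EG', 157.1), ('EH', 99.9), ('FG', 100.2), ('FH', 155.1), ('GH', 120.5)] mean z 80.03
tray pts 300 74 70 z median 82.06 mean 81.74 sd 1.17 slope [-0.011  0.013] at [499. 142.  82.]
board pts 300 45 35 z median 80.65 mean 80.71 sd 2.44 slope [ 0.029 -0.072] at [438. 329.  81.]
```

```bash
python3 - <<'E'
s=open('ed.py').read()
a=s.index('def edge');b=s.index('def corner(')
new='''def edge(f,cal,p,q,lo=.1,hi=.9,w=7):
    "line (normalised undistorted coords) through the strongest colour step near segment p-q; two passes"
    im=cv2.GaussianBlur(cv2.imread(f'pics/{f}.png'),(0,0),.8).astype(np.float32);K=np.array(cal['intrinsics']);N=90
    p,q=np.array(p,float),np.array(q,float)
    for w in(w,2.5):
        n=np.array([-(q-p)[1],(q-p)[0]])/np.linalg.norm(q-p);s=np.linspace(lo,hi,N);o=np.arange(-w,w+.01,.2)
        X=(p+s[:,None]*(q-p))[:,None]+o[None,:,None]*n
        G=cv2.remap(im,X[...,0].astype(np.float32),X[...,1].astype(np.float32),cv2.INTER_CUBIC)
        D=np.linalg.norm(np.gradient(cv2.GaussianBlur(G,(1,9),0,sigmaY=2),axis=1),axis=2)
        i=np.clip(D.argmax(1),1,len(o)-2);j=np.arange(N);y0,y1,y2=D[j,i-1],D[j,i],D[j,i+1]
        pk=X[j,i]+(.2*.5*(y0-y2)/(y0-2*y1+y2-1e-9))[:,None]*n
        k=np.ones(N,bool)
        for _ in range(8):
            a,b,c,d=cv2.fitLine(pk[k].astype(np.float32),cv2.DIST_HUBER,0,1e-3,1e-3).ravel()
            e=np.abs((pk-[c,d])@[-b,a]);k=e<max(.5,2*np.median(e[k]))
        L=lambda z:np.array([c,d])+((z-[c,d])@[a,b])*np.array([a,b])
        p,q=L(p),L(q)
    u=np.array([(pk[k,0]-K[0,2])/K[0,0],(pk[k,1]-K[1,2])/K[1,1]]).T;v=u.copy()
    for _ in range(20): v=u/(1+cal['k1']*(v**2).sum(1,keepdims=True))
    return tuple(cv2.fitLine((v*1000).astype(np.float32),cv2.DIST_L2,0,1e-4,1e-4).ravel()*[1,1,.001,.001]),k.sum(),e[k].std()
'''
open('ed.py','w').write(s[:a]+new+s[b:])
E
python3 fin.py
python3 - <<'E'
from fin import *
import shutil
# older pair, other baseline: tray/board from w7,w8 (board sides partly visible)
for n in(7,8): shutil.copy(f'c{n}.json',f'w{n}.json')
run('w7','w8',dict(TR,**BO),{'AB':(),'AD':(.1,.85),'BC':(.1,.6),'FG':()},{'A':('AB','AD'),'B':('AB','BC')},82)
E
```

```text
T1 {'AB': (79, 0.08), 'BC': (82, 0.14), 'CD': (90, 0.17), 'AD': (90, 0.13)}
T2 {'AB': (90, 0.08), 'BC': (90, 0.12), 'CD': (90, 0.09), 'AD': (85, 0.08)}
B [411.88 229.78  81.3 ] 0.75
C [454.37  97.49  78.82] 0.19
D [567.11 134.45  81.43] 0.02
sides [('BC', 139.0), ('BD', 182.2), ('CD', 118.7)] mean z 80.52
B2 {'EF': (79, 0.06), 'FG': (86, 0.11), 'GH': (90, 0.1), 'EH': (35, 0.16)}
B1 {'EF': (90, 0.12), 'FG': (88, 0.1), 'GH': (82, 0.13), 'EH': (90, 0.09)}
E [509.84 287.49  73.49] 0.48
F [394.98 252.1   78.88] 0.06
G [364.43 347.09  78.47] 0.0
H [479.05 381.28  91.11] 2.37
sides [('EF', 120.3), ('EG', 157.2), ('EH', 100.3), ('FG', 99.8), ('FH', 154.6), ('GH', 120.3)] mean z 80.49
w7 {'AB': (68, 0.15), 'AD': (87, 0.13), 'BC': (90, 0.04), 'FG': (81, 0.07)}
w8 {'AB': (81, 0.13), 'AD': (90, 0.02), 'BC': (90, 0.08), 'FG': (85, 0.11)}
A [525.22 266.65  81.34] 0.38
B [411.86 230.21  80.82] 0.07
sides [('AB', 119.1)] mean z 81.08
```

Corner heights are noisy because single frames are grainy. Take three poses with 10 frames averaged each, all showing both faces, and track the grain again.

```bash
cat > shotn.py <<'E'
import sys,json
from h import *
C=[];I=[]
for _ in range(10): C.append(np.array(optics.calibration('wrist')['cam_to_world']));I.append(optics.get_image('wrist').astype(float))
c=optics.calibration('wrist');T=np.mean(C,0);print(np.std(C,0)[:3,3].round(3))
cv2.imwrite(f'pics/{sys.argv[1]}.png',np.mean(I,0)[:,:,::-1].round().astype(np.uint8));c['cam_to_world']=T
json.dump({k:np.array(v).tolist() for k,v in c.items()},open(f'{sys.argv[1]}.json','w'))
E
python3 -m jog '{"delta_rot":[[0,0,0],[0,0,0],[0,0,0],[0,0,0],[0,0,0]],"translation":[[-18,20,0],[-18,20,0],[-18,20,0],[-18,20,0],[-18,20,0]],"hand":[0,0,0,0,0]}' | head -2; python3 shotn.py P1
python3 -m jog '{"delta_rot":[[0,0,0],[0,0,0],[0,0,0],[0,0,0],[0,0,0]],"translation":[[0,35,0],[0,69,0],[0,69,0],[0,69,0],[0,69,0]],"hand":[0,0,0,0,0]}' | head -2; python3 shotn.py P2
python3 -m jog '{"delta_rot":[[0,0,0],[0,0,0],[0,0,0],[0,0,0],[0,0,0]],"translation":[[0,40,0],[0,40,0],[0,40,0],[0,40,0],[0,40,0]],"hand":[0,0,0,0,0]}' | head -2; python3 shotn.py P3
cat > pz.py <<'E'
from lk import *
L=lambda n:json.load(open(n+'.json'))
TR=dict(A=(525.3,266.2),B=(412,230),C=(455,99),D=(567,134.3));BO=dict(E=(510,288.2),F=(396,251.8),G=(365,347),H=(479,383))
def pair(a,b,z):
    ca,cb=L(a),L(b);d={}
    for n,S in(('tray',TR),('board',BO)):
        U=[proj(ca,(*p,z)) for p in S.values()];V=[proj(cb,(*p,z)) for p in S.values()]
        d[n]=(U,np.mean(np.array(V)-np.array(U),0))
    print(a,b);faces(a,ca,b,cb,d)
E
python3 -c "
from pz import *
for a,b in(('P1','P2'),('P2','P1'),('P2','P3'),('P3','P1'),('P1','P3')): pair(a,b,81)"
```

```text
t: 27.6
ee_pos: [455.9, 206.4, 210.1]
[0.158 0.191 0.024]
t: 28.6
ee_pos: [519.4, 180.3, 209.8]
[0.274 0.088 0.176]
t: 29.6
ee_pos: [556.7, 165.6, 209.9]
[0.226 0.074 0.073]
P1 P2
tray pts 29 17 16 z median 82.06 mean 81.88 sd 0.72 slope [-0.055 -0.034] at [531. 152.  82.]
board pts 300 34 27 z median 77.69 mean 78.03 sd 2.31 slope [ 0.054 -0.026] at [418. 322.  78.]
P2 P1
tray pts 28 16 15 z median 82.08 mean 81.94 sd 0.72 slope [-0.06  -0.057] at [532. 152.  82.]
board pts 300 32 26 z median 79.28 mean 78.47 sd 2.73 slope [ 0.049 -0.012] at [417. 321.  78.]
P2 P3
tray pts 28 15 15 z median 82.5 mean 80.97 sd 2.42 slope [-0.158  0.183] at [534. 152.  81.]
board pts 300 69 51 z median 78.91 mean 79.43 sd 2.74 slope [ 0.012 -0.009] at [444. 333.  79.]
P3 P1
tray pts 34 18 15 z median 82.27 mean 81.7 sd 1.35 slope [-0.08   0.087] at [531. 150.  82.]
board pts 300 13 9 z median 79.4 mean 78.33 sd 2.62 slope [ 0.048 -0.125] at [419. 328.  78.]
P1 P3
tray pts 29 16 13 z median 82.47 mean 82.18 sd 0.84 slope [-0.071  0.014] at [529. 153.  82.]
board pts 300 21 18 z median 77.63 mean 77.9 sd 2.17 slope [ 0.045 -0.041] at [418. 325.  78.]
```

Run:
```python
from fin import *
S=dict(TR,**BO)
ed={'AB':(),'AD':(.1,.85),'BC':(.1,.6),'FG':(.1,.9),'GH':(.1,.6),'EF':(.1,.9)}
cs={'A':('AB','AD'),'B':('AB','BC'),'G':('FG','GH'),'F':('FG','EF')}
for a,b,e,c in(('P1','P2',ed,cs),('P1','P3',ed,cs)):
    try: run(a,b,S,e,c,80)
    except Exception as x: print(a,b,x)
run('B2','P1',S,{'FG':(.1,.9),'GH':(.1,.6),'EF':(.1,.9)},{'G':('FG','GH'),'F':('FG','EF')},79)
run('B2','P2',S,{'FG':(.1,.9),'GH':(.1,.6),'EF':(.1,.9)},{'G':('FG','GH'),'F':('FG','EF')},79)
```

```text
P1 {'AB': (71, 0.15), 'AD': (90, 0.1), 'BC': (90, 0.03), 'FG': (87, 0.11), 'GH': (90, 0.08), 'EF': (90, 0.13)}
P2 {'AB': (76, 0.13), 'AD': (83, 0.14), 'BC': (90, 0.03), 'FG': (89, 0.11), 'GH': (90, 0.06), 'EF': (77, 0.12)}
A [525.4  267.09  79.72] 0.1
B [412.12 230.03  81.55] 0.16
G [364.48 347.04  78.46] 0.12
F [390.26 248.83  63.93] 3.93
sides [('AB', 119.2), ('AG', 179.7), ('AF', 137.3), ('BG', 126.4), ('BF', 33.8), ('FG', 102.6)] mean z 75.91
P1 {'AB': (71, 0.15), 'AD': (90, 0.1), 'BC': (90, 0.03), 'FG': (87, 0.11), 'GH': (90, 0.08), 'EF': (90, 0.13)}
P3 {'AB': (75, 0.12), 'AD': (79, 0.14), 'BC': (90, 0.04), 'FG': (88, 0.12), 'GH': (90, 0.04), 'EF': (75, 0.12)}
A [525.33 266.99  79.97] 0.33
B [411.94 229.87  80.88] 0.03
G [364.6  346.96  78.79] 0.12
F [394.29 251.08  76.7 ] 1.11
sides [('AB', 119.3), ('AG', 179.5), ('AF', 132.0), ('BG', 126.3), ('BF', 27.9), ('FG', 100.4)] mean z 79.08
B2 {'FG': (85, 0.1), 'GH': (90, 0.07), 'EF': (78, 0.07)}
P1 {'FG': (87, 0.12), 'GH': (90, 0.07), 'EF': (90, 0.11)}
G [364.43 347.01  78.59] 0.08
F [394.88 251.76  77.63] 0.22
sides [('FG', 100.0)] mean z 78.11
B2 {'FG': (85, 0.1), 'GH': (90, 0.07), 'EF': (78, 0.07)}
P2 {'FG': (87, 0.09), 'GH': (90, 0.05), 'EF': (75, 0.12)}
G [364.44 347.09  78.3 ] 0.07
F [393.82 248.21  70.24] 4.15
sides [('FG', 103.5)] mean z 74.27
```

Board ≈78.6 mm: corner G reads 78.3–78.8 in five pairs and the grain agrees. Tray ≈81.2 mm, from corner B at 80.8–81.5 and D at 81.4. So the tray is about 2.6 mm high. I'll regrip and wind back about a quarter turn (81° plus about 10° of socket play), then remeasure.

```bash
python3 -c "
from h import *
to(467.7,32.3,212)"
```

```text
t 30.1 pos [557.6 165.5 210.1] yaw 1.192 F [-0.1  0.7  0.5] w 44.4 -> shift [-157.   -34.2   -1.9] turn [-0.  0. -0.]
```

```bash
python3 -m jog '{"delta_rot":[[0,0,0],[0,0,0],[0,0,0],[0,0,0],[0,0,0]],"translation":[[-30,-7,-2],[-75,-16,-2],[-120,-26,-2],[-157,-34,-2],[-157,-34,-2]],"hand":[0,0,0,0,0]}' | head -2
python3 -m jog '{"delta_rot":[[0,0,0],[0,0,0],[0,0,0]],"translation":[[0,0,0],[0,0,0],[0,0,0]],"hand":[0,0,0]}' | head -2
python3 -c "
from h import *
to(467.7,32.3,147)"
```

```text
t: 30.6
ee_pos: [465.1, 29.6, 211.9]
t: 30.9
ee_pos: [468.8, 32.9, 212.1]
t 30.9 pos [468.8  32.9 212.1] yaw 1.193 F [ 0.4 -0.2 -0.8] w 44.2 -> shift [-1.  -0.8 65.1] turn [ 0. -0. -0.]
```

```bash
python3 -m jog '{"delta_rot":[[0,0,0],[0,0,0],[0,0,0],[0,0,0],[0,0,0]],"translation":[[-1,-0.8,20],[-1,-0.8,50],[-1,-0.8,65],[-1,-0.8,65],[-1,-0.8,65]],"hand":[0,0,0,0,0]}' | head -2
python3 -m jog '{"delta_rot":[[0,0,0],[0,0,0],[0,0,0],[0,0,0],[0,0,0]],"translation":[[0,0,0],[0,0,0],[0,0,0],[0,0,0],[0,0,0]],"hand":[-1,-1,-1,-1,-1]}'
python3 -m jog '{"delta_rot":[[0,0,0],[0,0,0],[0,0,0],[0,0,0],[0,0,0]],"translation":[[-9.9,19.5,0],[-13.4,41.1,0],[-9.9,62.8,0],[0,82.3,0],[15.5,97.8,0]],"hand":[-1,-1,-1,-1,-1]}'
python3 - <<'E'
from h import *
p=avg(4);d=p[:2]-np.array([526.5,67.7]);print(np.hypot(*d),np.arctan2(d[1],d[0]))
E
```

```text
t: 31.4
ee_pos: [467.3, 32.1, 147.1]
t: 31.9
ee_pos: [467.2, 31.4, 147.5]
orientation: [2.6, 1.763, 0.001]
ft_force: [-0.6, -0.1, 2.8]
width: 20.9
t: 32.4
ee_pos: [563.7, 9.1, 147.1]
orientation: [-2.601, -1.761, 0.002]
ft_force: [-2.0, 1.7, 0.5]
width: 21.1
t 32.6 avg pos [565.01  10.08 147.28] sd [0.94 0.5  0.1 ] yaw 1.192 F [ 1.48 -0.56  3.38] [0.45 1.53 1.41] M [-0.171 -0.313 -0.006]
69.30370390685037 -0.9816680869964304
```

```bash
python3 -m jog '{"delta_rot":[[0,0,0],[0,0,0],[0,0,0]],"translation":[[0,0,0],[0,0,0],[0,0,0]],"hand":[0,0,0]}' | head -5
python3 -m jog '{"delta_rot":[[0,0,0],[0,0,0],[0,0,0]],"translation":[[0,0,-30],[0,0,-63],[0,0,-63]],"hand":[0,0,0]}' | head -2
python3 -c "
from h import *
to(456,206,210)"
```

```text
t: 32.9
ee_pos: [562.4, 9.6, 146.9]
orientation: [-2.6, -1.763, 0.001]
ft_force: [0.8, 0.3, 0.0]
width: 41.3
t: 33.2
ee_pos: [565.7, 9.7, 214.1]
t 33.2 pos [565.7   9.7 214.1] yaw 1.192 F [-0.2 -1.3  0.9] w 44.0 -> shift [ 141.8 -174.6    3.4] turn [ 0.006 -0.003 -0.   ]
```

```bash
python3 -m jog '{"delta_rot":[[0,0,0],[0,0,0],[0,0,0],[0,0,0],[0,0,0]],"translation":[[15,-25,0],[45,-60,0],[75,-95,0],[105,-130,0],[135,-165,0]],"hand":[0,0,0,0,0]}' | head -2
python3 -m jog '{"delta_rot":[[0,0,0],[0,0,0],[0,0,0],[0,0,0],[0,0,0]],"translation":[[7,-10,3],[7,-10,3],[7,-10,3],[7,-10,3],[7,-10,3]],"hand":[0,0,0,0,0]}' | head -2; python3 shotn.py Q1
python3 -m jog '{"delta_rot":[[0,0,0],[0,0,0],[0,0,0],[0,0,0],[0,0,0]],"translation":[[0,35,0],[0,69,0],[0,69,0],[0,69,0],[0,69,0]],"hand":[0,0,0,0,0]}' | head -2; python3 -m jog '{"delta_rot":[[0,0,0],[0,0,0]],"translation":[[0,0,0],[0,0,0]],"hand":[0,0]}' | head -2; python3 shotn.py Q2
python3 -m jog '{"delta_rot":[[0,0,0],[0,0,0],[0,0,0],[0,0,0],[0,0,0]],"translation":[[0,40,0],[0,40,0],[0,40,0],[0,40,0],[0,40,0]],"hand":[0,0,0,0,0]}' | head -2; python3 shotn.py Q3
python3 - <<'E'
from fin import *
S=dict(TR,**BO)
ed={'AB':(),'AD':(.1,.85),'BC':(.1,.6),'FG':(.1,.9),'GH':(.1,.6)}
cs={'A':('AB','AD'),'B':('AB','BC'),'G':('FG','GH')}
for a,b in(('Q1','Q2'),('Q1','Q3')): run(a,b,S,ed,cs,79)
from pz import pair
for a,b in(('Q1','Q2'),('Q3','Q2'),('Q3','Q1')): pair(a,b,79)
E
```

```text
t: 33.7
ee_pos: [458.3, 197.1, 209.4]
t: 34.2
ee_pos: [454.1, 205.3, 207.0]
[0.263 0.37  0.03 ]
t: 35.2
ee_pos: [516.4, 181.0, 206.8]
t: 35.4
ee_pos: [516.8, 181.2, 207.2]
[0.235 0.127 0.05 ]
t: 36.4
ee_pos: [553.8, 166.3, 207.0]
[0.225 0.072 0.075]
Q1 {'AB': (63, 0.13), 'AD': (90, 0.12), 'BC': (90, 0.04), 'FG': (88, 0.1), 'GH': (90, 0.1)}
Q2 {'AB': (78, 0.14), 'AD': (88, 0.14), 'BC': (90, 0.05), 'FG': (90, 0.09), 'GH': (90, 0.06)}
A [525.35 266.98  77.14] 0.06
B [411.96 230.19  78.83] 0.19
G [364.45 347.06  78.35] 0.07
sides [('AB', 119.2), ('AG', 179.7), ('BG', 126.2)] mean z 78.1
Q1 {'AB': (63, 0.13), 'AD': (90, 0.12), 'BC': (90, 0.04), 'FG': (88, 0.1), 'GH': (90, 0.1)}
Q3 {'AB': (71, 0.13), 'AD': (77, 0.14), 'BC': (90, 0.06), 'FG': (85, 0.11), 'GH': (90, 0.05)}
A [525.42 266.88  76.39] 0.24
B [411.94 230.17  78.71] 0.2
G [364.63 346.96  78.82] 0.09
sides [('AB', 119.3), ('AG', 179.6), ('BG', 126.0)] mean z 77.97
Q1 Q2
tray pts 27 22 22 z median 79.53 mean 79.51 sd 0.96 slope [ 0.04 -0.01] at [532. 151.  80.]
board pts 300 25 19 z median 78.52 mean 78.19 sd 2.27 slope [ 0.01 -0.07] at [414. 321.  78.]
Q3 Q2
tray pts 36 24 23 z median 77.37 mean 77.68 sd 1.0 slope [-0.05 -0.03] at [532. 151.  78.]
board pts 300 70 50 z median 78.65 mean 79.26 sd 3.07 slope [ 0.01 -0.03] at [444. 334.  79.]
Q3 Q1
tray pts 36 27 26 z median 78.77 mean 78.27 sd 1.74 slope [0.07 0.01] at [527. 150.  78.]
board pts 300 21 15 z median 79.73 mean 79.04 sd 2.09 slope [ 0.06 -0.07] at [417. 324.  79.]
```

Tray B = 78.7–78.8 and board G = 78.4–78.8 mm, so they are level to within the measurement. A last numeric check that the crank is seated, then hand in.

Run:
```python
from h import *
im=cv2.imread('pics/Q3.png');c=optics.calibration('wrist')
for n in('scene','top'):
    s=snap(n,'z_'+n);cal=optics.calibration(n);h=-0.982
    k=(526.5+70*np.cos(h),67.7+70*np.sin(h),184);u,v=proj(cal,k)
    g=s[int(v)-12:int(v)+13,int(u)-12:int(u)+13].astype(int)
    m=((g.min(2)>95)&(np.ptp(g,2)<25)).astype(np.uint8)
    nn,_,st,ce=cv2.connectedComponentsWithStats(m)
    print(n,'cap expected',round(u,1),round(v,1),[(st[i,4],(ce[i]+[int(u)-12,int(v)-12]).round(1).tolist()) for i in range(1,nn)])
to(554,166,207)
print(ctrl.close_job())
```

```text
scene cap expected 347.8 222.1 [(np.int32(15), [346.4, 220.4]), (np.int32(7), [338.0, 223.0]), (np.int32(2), [339.5, 228.0]), (np.int32(1), [352.0, 231.0])]
top cap expected 318.5 220.9 [(np.int32(8), [317.1, 222.1])]
t 37.0 pos [554.6 166.1 207.1] yaw 1.192 F [-0.3  0.5  0.2] w 43.7 -> shift [-0.3 -0.6  0.1] turn [ 0. -0. -0.]
the job is handed in; nothing more can be done
None
```

The job is handed in: the dark crank is seated on the shaft and released, and the tray measures level with the board to about 0.5 mm. It took 37 s. The hand finished open and clear, more than 20 mm above the crank, with no contact force.

- **Fitting:** I gripped the crank by its neck and set it on the square with about 8 N. After a 1.5 mm sideways correction and about 0.1 rad of turning it dropped in freely, and I let go 2 mm above home.
- **Winding:** I wound 2.1 turns clockwise by the knob, which measured about 2.5 mm too high, then wound back about 93° to correct it. The force at the wrist reached about 14 N, mostly downward, at the end of the upward winding.
- **Level check:** In the last pictures the tray corner was at 78.7–78.8 mm and the board corner at 78.4–78.8 mm. Points tracked on the two faces were noisier (about 78.5 mm for the tray and 78.8 mm for the board) but agreed.
- **Readings that disagreed:** One tray corner read about 77 mm. It had also read low before the correction, because the side of the tray shows in that view, so I did not use it. Some early board edge fits were scattered for the same reason and I dropped them.
- **Seating check:** The knob cap was within about 2 px of where a fully seated crank puts it, in both fixed cameras.
- **Other objects:** None of the moves went down near the can, tape, mouse or yellow cranks. I did not run a separate final check on them.

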